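Walk the marble lamp stand back to the rail

ROBOT

A 6-joint arm with a two-finger parallel gripper is mounted at the origin on the work surface. World frame = base frame: x ahead of the robot, y to its left, z up, the work surface at z = 0. Lengths are in m, angles in rad, forces in N, time in s.
With the tool pointing down it reaches from about 0.3 to 0.775 m from the base axis. Payload 14.6 kg.
Tool frame: the origin (TCP) lies at the very end of the fingers, on their centre line; the grasp point (between the pads) lies 19 mm behind it; z points along the fingers, y is the direction in which the jaws open and shut (so a half turn about z gives the same grasp; the last joint's range is limited). The gripper opens to 94 mm and grips with 3 to 60 N. Pads are 16 mm wide; open, the fingers measure 119 mm over their backs; the gripper's body (75 mm by 177 mm) begins 78 mm behind the grasp point.
Start: joints at [1.259, 0.3, 1.521, -0, 1.321, -0.067], TCP at [0.133, 0.534, 0.205] pointing down, gripper open.
Joint ranges: [-3.03, 3.03], [-0.79, 2.21], [0.23, 2.52], [-1.04, 4.18], [0, 3.07], [-2.55, 2.55]. Speed limits (rad/s): [2.22, 2.22, 2.57, 3.14, 3.14, 3.14].

INTERFACE

Orientations are given as [roll, pitch, yaw] about the fixed x, y, z axes, in that order (R = Rz(yaw) Ry(pitch) Rx(roll)).
In Python, from station import get_obs, vision, hand_in gives the robot as it stands.
- The arm moves only by the tool play_rows, never from a script. Its argument "moves" is a list of rows, each an object with "claw": the opening, from 0 (shut) to 1 (fully open); "linear": the shift along the tool's x, y, z in mm, a list of three; "turn": the turn, a rotation vector about the tool's x, y, z in rad, a list of three. In form: [{"claw": claw, "linear": [tx, ty, tz], "turn": [ax, ay, az]}, ...]. A call has 1 to 8 rows; each row is the pose to reach, as a shift and turn from the pose measured when the call began, along the tool's axes at that moment; what a row does not reach only later rows make up. A row lasts 1/8 s, in which the tool goes at most 62.5 mm and 10.7 degrees, less where a joint would pass 70% of its speed; a pose out of reach is approached as far as the arm can. A call with a gripper value outside its range is refused whole. The fingers move at their own pace and stop on an object; "force" is the grip in N (left out, the last holds). Time passes only in rows, so rows that repeat a pose let the fingers close. It gives the time, the measured TCP pose, the force and the opening at its end, in the units of the state.
- get_obs(): the state, without advancing time (a new reading comes with each control period).
- vision.camera(name): name is "scene" or "top" or "wrist"; returns the picture (400x640x3 uint8, blue, green, red); there is no depth.
- vision.camera_info(name): a dict with "camera_matrix" (3x3 intrinsics, pixels), "k1" (the pictures are not rectified: a ray, as slopes to the right and down, at radius r is drawn at 1 + k1 r^2 times it, then the intrinsics apply), "rvec" (rotation vector, rad) and "tvec" (3), from world to camera coordinates, as OpenCV has them; the wrist camera has in their place "mount" (4x4, takes a point from camera to tool coordinates, whose origin is the TCP and whose axes are the flange's). Camera axes: x right, y down, z forward; pixel columns grow to the right and rows downward; lengths in m; the calibration is good to about 2 mm. A picture is of the moment at which its call begins: read the wrist's pose just before it. camera_info takes no time and is no camera call.
- hand_in(): hands the job in, once; it reports no verdict.
The state is a dict: "time_s": time; "qpos": joint angles; "joint_vel": joint speeds; "tau": joint torques, N m; "ee_pos": TCP position; "eef_rot": TCP orientation; "force": force on the tool from outside, world axes, zero at the start; "moment": the same for the moment, N m; "grip_width": finger opening in m.
Only numpy, scipy, OpenCV 4.12 (cv2) and the standard library are available. Lean on these libraries where they do the work, as an engineer would, in place of code of your own. Each camera call takes 0.05 s, during which the arm holds its last target.

TASK

The low marble stand carrying two diyas is too heavy to shove straight back, so creep it to the wooden rail by pushing its two front corners in turn, never pushing harder than 20 newtons and never letting it swing more than about 20 degrees out of square with the rail. Finish by leaning on it with about 15 newtons near its ends until the whole long back edge is pressed home flush against the rail, the two diyas still standing on it where they were. Leave the kumkum box, the incense stand and the lighter undisturbed.

Things in the scene. Friction and masses are not known exactly. Their poses are not given: they have to be found in the camera images.
- stand: low marble stand 110 (x) by 220 (y) mm: 30 mm slab, top 42 mm above the mat, four 24 mm rubber feet at x +-30, y +-55. 2.1 kg +-6%. Its front face is a slick white nylon edging. Slides straight only above 20 N; a push near one end of the front swings it about a point 50 mm from its centre towards the other end at 9 to 12 N. Origin: centre of underside, mat level; +x to its back (rail side), +y to its left end
- stand_back_left (a point): left (+y) end of the stand's long back face, 27 mm above the mat: stand-frame (55, 110, 27) mm
- stand_back_right (a point): right (-y) end of the stand's long back face, 27 mm above the mat: stand-frame (55, -110, 27) mm
- rail: dark wooden rail fixed to the bench, 360 mm long (y), 26 mm thick (x), 45 mm high, its front face lined with hard cork that gives well under 1 mm. Origin: on the cork face (towards the stand), at mid-length, at mat level; +x points through the rail, away from the stand. The bamboo mat under everything has its top at world z = 0.004
- diya_left: green glazed diya (small round open oil lamp), 58 mm across, 21 mm high, standing loose on the stand; origin: centre of its underside
- diya_right: the other diya, same size, standing loose on the stand; origin: centre of its underside
- spot_left (a point): point on the stand's top where the left diya's centre stands: stand-frame (20, 40, 42) mm
- spot_right (a point): point on the stand's top where the right diya's centre stands: stand-frame (20, -40, 42) mm
- kumkum_box: bystander: round steel box with screw-top lid, 68 mm across, 57 mm high; origin: centre of its underside
- incense_stand: bystander: white ceramic incense stand, 76 mm across, 40 mm high, with a thin stick reaching 150 mm; origin: centre of its underside
- lighter: bystander: red press-button lighter lying on the mat, body 85 by 24 by 14 mm along its x, with a 90 mm steel nozzle to +x; origin: underside of the body's centre
Not all that is in view belongs to the job. Leave any purple look-alike of the diya_left alone.

How it is judged:
On the way:
1. the stand bears against the rail with more than 2.5 N while both ends of its back face are within 2 mm of it (contact force between stand and rail above 2.5 N and x of each of stand_back_left, stand_back_right in the frame of rail above -0.002 m), for 0.1 s.
At the end, for the whole second after the job is handed in: both ends of the stand's back face are within 2 mm of the rail's front face and not more than 10 mm beyond the rail's ends, the stand flat on the mat and at rest, each diya upright within 12 mm of its place on the stand (x of each of stand_back_left, stand_back_right in the frame of rail above -0.002 m and y of stand_back_left in the frame of rail below 0.19 m and y of stand_back_right in the frame of rail above -0.19 m and angle between stand's own z axis and vertical below 0.03 rad and linear speed of stand below 0.01 m/s and distance between diya_left and spot_left below 0.012 m and distance between diya_right and spot_right below 0.012 m and angle between each of diya_left, diya_right's own z axis and vertical below 0.15 rad); the robot touches nothing.
It fails at once if the stand is pushed with more than 20 N (contact force between any of the fingers, the arm and stand above 20 N).
It fails at once if the stand swings more than 20 degrees out of square with the rail (angle between the x axis of stand and the x axis of rail, either way round above 0.349 rad).
It fails at once if a diya is tipped or shifted more than 15 mm on the stand (distance between diya_left and spot_left above 0.015 m or distance between diya_right and spot_right above 0.015 m or angle between any of diya_left, diya_right's own z axis and vertical above 0.35 rad).
It fails at once if the kumkum box, the incense stand or the lighter is moved more than 15 mm (distance of any of kumkum_box, incense_stand, lighter from where it was at the start of the episode above 0.015 m).
It also fails if it takes over 72 s, if anything falls off the work surface, if the arm or the gripper's body presses on something with over 40 N, if the wrist force passes 120 N, or if a joint passes its speed limit or range.

## Working session

There is one attempt and no reset: what is moved stays moved. The work goes in short steps, Python scripts to look and compute and a tool call to move; the robot and the scene stay as the last step left them, time stands still between calls to the robot, and variables do not carry over. Pictures are saved under pics/ and viewed, and the job is handed in when it is done.

Besides the shell and the picture viewer there is one more tool, called after "Request:" by a JSON object that holds its "fn" and its "kwargs", one argument or row to a line. play_rows: Moves the arm, as the interface text tells. Its arguments: {"type":"object","properties":{"moves":{"type":"array","items":{"type":"object","properties":{"claw":{"type":"number"},"linear":{"type":"array","items":{"type":"number"}},"turn":{"type":"array","items":{"type":"number"}}}}},"force":{"type":"number"}},"required":["moves"]}

```bash
ls; mkdir -p pics
python3 - <<'E'
from station import get_obs, vision
import cv2
o=get_obs(); print(o)
for n in ["scene","top"]:
    cv2.imwrite(f"pics/{n}0.png",vision.camera(n)); print(n,vision.camera_info(n))
print(vision.camera_info("wrist"))
E
```

```text
pics
{'time_s': 0.0, 'qpos': array([ 1.25941880e+00,  3.00489961e-01,  1.52161307e+00, -1.86226378e-05,
        1.32071449e+00, -6.65712286e-02]), 'joint_vel': array([-1.00390234e-03,  7.78288828e-04,  4.34871227e-04, -5.23959782e-04,
        5.10942735e-05,  5.84912841e-04]), 'tau': array([ 3.82828721e-04, -5.31811309e+01, -3.52726436e+01,  7.08091585e-02,
        2.45242351e-02, -7.36947868e-05]), 'ee_pos': array([0.13320853, 0.53333505, 0.20486246]), 'eef_rot': array([-3.14036929e+00, -6.34834668e-05,  2.89679093e+00]), 'force': array([-0.32077298, -0.78368964, -0.13575012]), 'moment': array([0.02661331, 0.03224651, 0.01228245]), 'grip_width': 0.09396517614294979}
scene {'camera_matrix': array([[451.66826396,   0.        , 322.4950459 ],
       [  0.        , 451.66826396, 202.32329932],
       [  0.        ,   0.        ,   1.        ]]), 'k1': -0.03087966449766343, 'rvec': array([ 1.74039848,  2.02093114, -0.64067398]), 'tvec': array([ 0.08865343, -0.37274396,  1.32162408])}
top {'camera_matrix': array([[490.54387427,   0.        , 327.74012505],
       [  0.        , 490.54387427, 208.45618822],
       [  0.        ,   0.        ,   1.        ]]), 'k1': -0.12844832217481142, 'rvec': array([ 2.1616791 , -2.11130055,  0.14526087]), 'tvec': array([-0.01720095,  0.50650318,  1.38892471])}
{'camera_matrix': array([[293.08317917,   0.        , 320.65463213],
       [  0.        , 293.08317917, 201.84199389],
       [  0.        ,   0.        ,   1.        ]]), 'k1': -0.04362371879853918, 'mount': array([[ 3.78067835e-04, -9.68649055e-01, -2.48432817e-01,
         7.10503323e-02],
       [ 9.99999889e-01,  4.35657625e-04, -1.76834747e-04,
         8.88370313e-04],
       [ 2.79522462e-04, -2.48432723e-01,  9.68649113e-01,
        -1.80272454e-01],
       [ 0.00000000e+00,  0.00000000e+00,  0.00000000e+00,
         1.00000000e+00]])}
```

View pics/scene0.png

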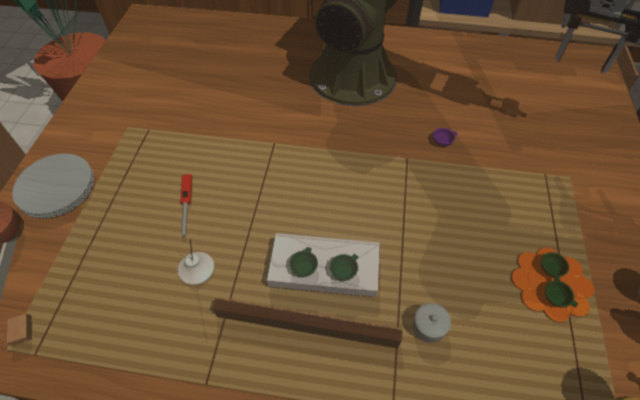

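View pics/top0.png

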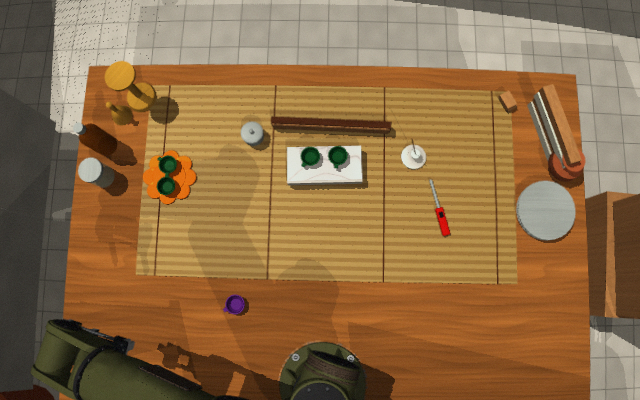

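The top view shows the stand (white slab, about (287-362, 147-185)) with two green diyas on it. The dark rail is at about (272-390, 118-132). The box is at (252,132), the incense stand at (413,156) and the lighter at (440,208). The purple bowl at (235,304) and the two diyas on the orange mat are look-alikes. I'll enlarge the crop.

Run:
```python
import cv2
a=cv2.imread("pics/top0.png"); cv2.imwrite("pics/top0c.png",cv2.resize(a[105:200,262:402],None,fx=5.7,fy=5.7,interpolation=cv2.INTER_CUBIC))
a=cv2.imread("pics/scene0.png"); cv2.imwrite("pics/scene0c.png",cv2.resize(a[225:355,205:405],None,fx=4,fy=4,interpolation=cv2.INTER_CUBIC))
```

```text
(no output)
```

View pics/top0c.png

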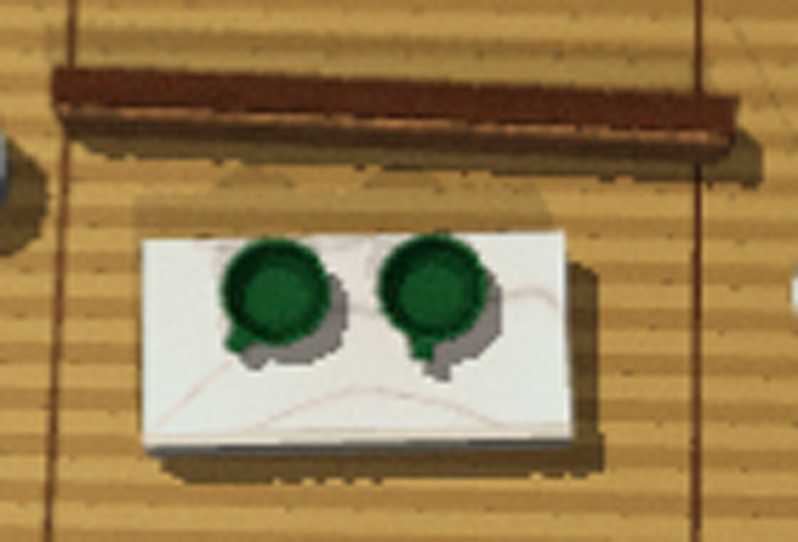

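View pics/scene0c.png

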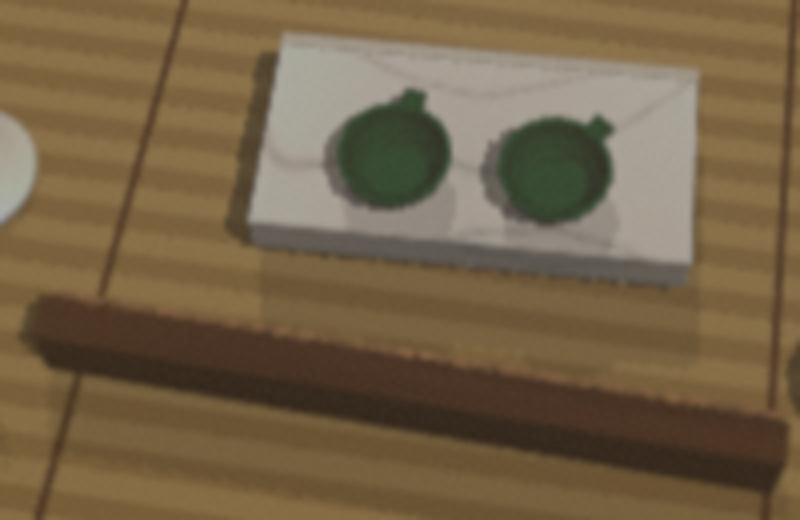

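```bash
cat > h.py <<'E'
import numpy as np, cv2
from scipy.optimize import least_squares
from station import get_obs, vision
def proj(name,P):
    c=vision.camera_info(name)
    return cv2.projectPoints(np.asarray(P,float).reshape(-1,1,3),c["rvec"],c["tvec"],c["camera_matrix"],np.array([c["k1"],0,0,0,0.]))[0].reshape(-1,2)
def W(pose,p):
    x,y,a=pose; c,s=np.cos(a),np.sin(a); p=np.asarray(p,float)
    return np.c_[x+c*p[:,0]-s*p[:,1], y+s*p[:,0]+c*p[:,1], p[:,2]]
def fit(obs,x0,free=3):
    # obs: list of (cam, pts_local(z world), pix)
    f=lambda q: np.concatenate([(proj(n,W(q,p))-np.array(u)).ravel() for n,p,u in obs])
    r=least_squares(f,x0,loss="soft_l1"); return r.x,f(r.x).reshape(-1,2)
def uc(u,s,ox,oy): u=np.array(u,float); return (u+.5)/s-.5+[ox,oy]
def rel(st,ra):
    "stand back corners in rail frame, mm, and angle deg"
    b=W(st,[[.055,.11,0],[.055,-.11,0]])[:,:2]-ra[:2]
    c,s=np.cos(ra[2]),np.sin(ra[2])
    return (b@np.array([[c,-s],[s,c]])*1e3).round(1).tolist(), round(np.degrees(st[2]-ra[2]),2)
ZT=.046; ZR=.049
ST=[[.055,.11,ZT],[.055,-.11,ZT],[-.055,-.11,ZT],[-.055,.11,ZT]]
RA=[[0,.18,ZR],[0,-.18,ZR],[.026,.18,ZR],[.026,-.18,ZR]]
E
python3 - <<'E'
from h import *
t=lambda u:uc(u,5.7,262,105)
s=lambda u:uc(u,4,205,225)
stt=t([[143,241],[564,232],[571,437],[144,440]]); sts=s([[690,265],[249,226],[285,35],[698,72]])
rt=t([[60,103],[735,132],[54,67],[738,98]]); rs=s([[785,418],[38,297],[781,455],[45,335]])
x0=[.6,0,0]
for nm,o in [("both",[("top",ST,stt),("scene",ST,sts)]),("top",[("top",ST,stt)]),("sc",[("scene",ST,sts)])]:
    S,e=fit(o,x0); print(nm,S.round(4),e.round(1).tolist())
for nm,o in [("both",[("top",RA,rt),("scene",RA,rs)]),("top",[("top",RA,rt)]),("sc",[("scene",RA,rs)])]:
    R,e=fit(o,x0); print(nm,R.round(4),e.round(1).tolist())
S,_=fit([("top",ST,stt),("scene",ST,sts)],x0);R,_=fit([("top",RA,rt),("scene",RA,rs)],x0)
print(rel(S,R)); np.save("rail.npy",R); np.save("st0.npy",S)
E
```

```text
both [0.64   0.0098 0.0439] [[-0.4, -1.0], [0.0, -1.1], [-0.0, -0.6], [-0.4, 0.5], [0.4, 0.1], [-0.7, -1.0], [-0.6, -0.5], [0.3, -0.3]]
top [0.6384 0.0091 0.0381] [[-0.1, -0.6], [0.4, -0.3], [0.1, 0.2], [-0.3, 0.8]]
sc [0.6408 0.0103 0.0487] [[0.7, 0.3], [-0.5, -0.3], [-0.6, 0.1], [0.3, -0.1]]
both [ 0.7536 -0.0085 -0.0208] [[-1.5, 1.0], [0.8, 0.7], [0.1, -1.0], [0.4, -1.7], [0.5, -2.0], [0.3, -2.5], [0.5, 2.4], [-5.5, 0.6]]
top [ 0.7529 -0.008  -0.0257] [[-1.7, 0.9], [0.6, 1.2], [0.0, -1.1], [0.3, -1.2]]
sc [ 0.7536 -0.0086 -0.0185] [[0.4, -2.2], [0.2, -2.3], [0.4, 2.2], [-5.6, 0.9]]
([[-66.1, 129.3], [-51.9, -90.3]], np.float64(3.71))
```

Run:
```python
import cv2, numpy as np
a=cv2.imread("pics/top0.png"); b=cv2.imread("pics/scene0.png")
z=lambda im,x,y,w,h:cv2.resize(im[y:y+h,x:x+w],None,fx=10,fy=10,interpolation=cv2.INTER_CUBIC)
cv2.imwrite("pics/railz.png",np.vstack([np.hstack([z(a,266,112,38,26),z(a,360,112,38,26)]),np.hstack([z(b,208,295,38,26),z(b,370,322,38,26)])]))
```

```text
(no output)
```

View pics/railz.png

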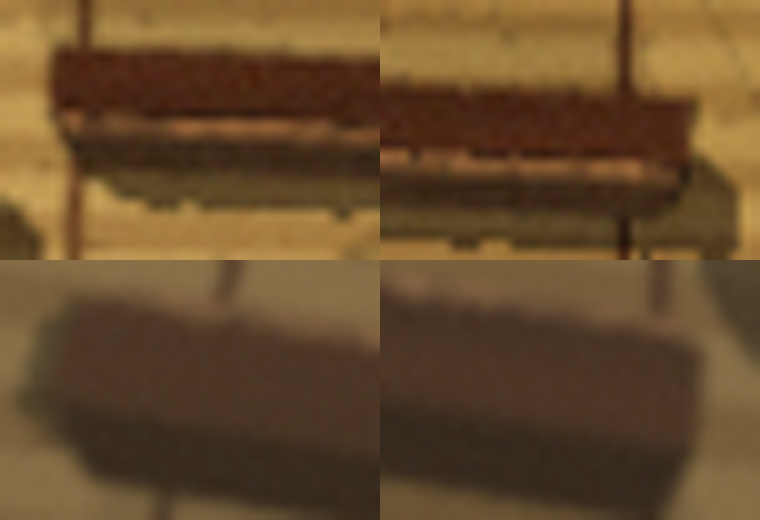

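Run:
```python
from h import *
rt=[[272,124.8],[389.6,129.4],[270.8,116],[391,121.4]]
rs=[[401.2,329.7],[214,298.1],[400.5,340.6],[213.5,310]]
for nm,o in [("both",[("top",RA,rt),("scene",RA,rs)]),("top",[("top",RA,rt)]),("sc",[("scene",RA,rs)])]:
    R,e=fit(o,[.7,0,0]); print(nm,R.round(4),e.round(1).tolist())
R,_=fit([("top",RA,rt),("scene",RA,rs)],[.7,0,0]);np.save("rail.npy",R); S=np.load("st0.npy")
print(rel(S,R))
D=lambda l:None
# bystanders from top: centers
c=vision.camera_info("top")
def ray(name,u,z):
    c=vision.camera_info(name);Rm=cv2.Rodrigues(c["rvec"])[0]
    d=np.r_[cv2.undistortPoints(np.array([[u]],float),c["camera_matrix"],np.array([c["k1"],0,0,0,0.])).ravel(),1]
    o=-Rm.T@c["tvec"]; d=Rm.T@d; return o+d*(z-o[2])/d[2]
for n,u,z in [("box",(252,132),.06),("inc",(413,156),.03),("lt",(446,232),.01),("ln",(431,181),.01),("dl",(310.5,155.8),.067),("dr",(338.2,155.2),.067)]:
    p=ray("top",u,z); b=p[:2]-S[:2]; k,s=np.cos(S[2]),np.sin(S[2]); print(n,p.round(3), (k*b[0]+s*b[1]).round(3),(-s*b[0]+k*b[1]).round(3))
```

```text
both [ 0.754  -0.0078 -0.0176] [[-1.7, -1.1], [1.5, -1.3], [0.1, -0.6], [0.2, -1.6], [0.6, -2.6], [0.7, -1.2], [0.3, 0.2], [-2.9, -0.4]]
top [ 0.7504 -0.0073 -0.0232] [[-1.9, -0.3], [1.3, 0.2], [-0.0, 0.2], [0.1, -0.2]]
sc [ 0.7558 -0.0079 -0.0194] [[0.4, -1.5], [0.4, -0.5], [0.1, 1.3], [-3.2, 0.3]]
([[-66.1, 128.7], [-52.6, -90.9]], np.float64(3.53))
box [0.727 0.224 0.06 ] 0.096 0.21
inc [ 0.672 -0.256  0.03 ] 0.02 -0.267
lt [ 0.448 -0.356  0.01 ] -0.207 -0.357
ln [ 0.601 -0.313  0.01 ] -0.053 -0.321
dl [0.656 0.048 0.067] 0.017 0.038
dr [ 0.659 -0.032  0.067] 0.017 -0.043
```

```bash
cat >> h.py <<'E'
def tcp_for(st,side,py=.093,gap=0.,hx=.008,hy=.0125):
    a=st[2]; d=hx*np.cos(a)+hy*abs(np.sin(a))+gap
    return W(st,[[-.055-d,side*py,0]])[0,:2]
def swing(st,side,da):
    "push on side (+1 left): yaw changes by -side*da about stand point (0,-side*50mm)"
    p=W(st,[[0,-side*.05,0]])[0,:2]; a=st[2]-side*da
    c=np.array([np.cos(a),np.sin(a)]); n=np.array([-c[1],c[0]])
    q=p+n*side*.05; return np.array([q[0],q[1],a])
def show(st,side,da,n=4):
    R=np.load("rail.npy")
    for k in range(n+1):
        s=swing(st,side,da*k/n); print("tcp",tcp_for(s,side).round(4),"yaw",s[2].round(3),rel(s,R))
    return s
E
python3 - <<'E'
from h import *
R=np.load("rail.npy"); S=np.load("st0.npy"); print(S,R)
S=show(S,1,.24);print();S=show(S,-1,.36);print();S=show(S,1,.32);print();S=show(S,-1,.2)
E
```

```text
[0.64002423 0.0097991  0.04393064] [ 0.7539915  -0.00775124 -0.01759797]
tcp [0.5725 0.0999] yaw 0.044 ([[-66.1, 128.7], [-52.6, -90.9]], np.float64(3.53))
tcp [0.5813 0.1038] yaw -0.016 ([[-56.4, 125.7], [-56.1, -94.3]], np.float64(0.09))
tcp [0.5893 0.1073] yaw -0.076 ([[-46.9, 122.1], [-59.8, -97.5]], np.float64(-3.35))
tcp [0.5976 0.1103] yaw -0.136 ([[-37.7, 118.0], [-63.7, -100.4]], np.float64(-6.79))
tcp [0.606  0.1128] yaw -0.196 ([[-28.7, 113.3], [-67.7, -103.2]], np.float64(-10.23))

tcp [ 0.5698 -0.0696] yaw -0.196 ([[-28.7, 113.3], [-67.7, -103.2]], np.float64(-10.23))
tcp [ 0.5826 -0.0775] yaw -0.106 ([[-33.3, 119.0], [-52.8, -100.2]], np.float64(-5.07))
tcp [ 0.5962 -0.084 ] yaw -0.016 ([[-38.5, 124.1], [-38.2, -95.9]], np.float64(0.09))
tcp [ 0.6085 -0.0894] yaw 0.074 ([[-44.1, 128.8], [-24.0, -90.3]], np.float64(5.24))
tcp [ 0.621  -0.0937] yaw 0.164 ([[-50.2, 133.0], [-10.4, -83.4]], np.float64(10.4))

tcp [0.5906 0.0898] yaw 0.164 ([[-50.2, 133.0], [-10.4, -83.4]], np.float64(10.4))
tcp [0.6022 0.0964] yaw 0.084 ([[-36.9, 130.4], [-14.6, -88.4]], np.float64(5.82))
tcp [0.6144 0.102 ] yaw 0.004 ([[-23.8, 126.8], [-19.1, -93.1]], np.float64(1.23))
tcp [0.6251 0.1067] yaw -0.076 ([[-11.1, 122.2], [-24.0, -97.4]], np.float64(-3.35))
tcp [0.6362 0.1106] yaw -0.156 ([[1.2, 116.6], [-29.2, -101.3]], np.float64(-7.93))

tcp [ 0.6073 -0.0731] yaw -0.156 ([[1.2, 116.6], [-29.2, -101.3]], np.float64(-7.93))
tcp [ 0.6145 -0.0773] yaw -0.106 ([[-1.5, 119.6], [-20.9, -99.5]], np.float64(-5.07))
tcp [ 0.622  -0.0811] yaw -0.056 ([[-4.3, 122.6], [-12.8, -97.3]], np.float64(-2.2))
tcp [ 0.6296 -0.0846] yaw -0.006 ([[-7.3, 125.4], [-4.7, -94.6]], np.float64(0.66))
tcp [ 0.6364 -0.0876] yaw 0.044 ([[-10.4, 128.0], [3.2, -91.6]], np.float64(3.53))
```

Request:
{"fn": "play_rows", "kwargs": {
  "moves": [
    {"claw": 0,"linear": [-509,-319,100],"turn": [0,0,-0.2448]},
    {"claw": 0,"linear": [-509,-319,100],"turn": [0,0,-0.2448]},
    {"claw": 0,"linear": [-509,-319,100],"turn": [0,0,-0.2448]},
    {"claw": 0,"linear": [-509,-319,100],"turn": [0,0,-0.2448]},
    {"claw": 0,"linear": [-509,-319,100],"turn": [0,0,-0.2448]},
    {"claw": 0,"linear": [-509,-319,100],"turn": [0,0,-0.2448]},
    {"claw": 0,"linear": [-509,-319,100],"turn": [0,0,-0.2448]},
    {"claw": 0,"linear": [-509,-319,100],"turn": [0,0,-0.2448]}
  ]
}}

```text
time_s: 1.1
ee_pos: [0.4738, 0.1789, 0.1234]
eef_rot: [-3.141, -0.0, 3.142]
force: [0.4, 0.3, 0.6]
grip_width: 0.0175
```

```bash
python3 -c "
from station import get_obs
o=get_obs();print({k:o[k] for k in ['time_s','qpos','ee_pos','eef_rot','force','grip_width']})"
```

```text
{'time_s': 1.1, 'qpos': array([ 2.89116837e-01,  2.90292679e-01,  1.73607547e+00, -9.21493656e-04,
        1.11585181e+00, -1.28119706e+00]), 'ee_pos': array([0.4737792 , 0.1788773 , 0.12339888]), 'eef_rot': array([-3.14062042e+00, -3.65031150e-04,  3.14151522e+00]), 'force': array([0.38383634, 0.25376112, 0.6242503 ]), 'grip_width': 0.017529026170302556}
```

Request:
{"fn": "play_rows", "kwargs": {
  "moves": [
    {"claw": 0,"linear": [-76,-79,50],"turn": [0,0,0]},
    {"claw": 0,"linear": [-76,-79,50],"turn": [0,0,0]},
    {"claw": 0,"linear": [-76,-79,111],"turn": [0,0,0]},
    {"claw": 0,"linear": [-76,-79,111],"turn": [0,0,0]},
    {"claw": 0,"linear": [-76,-79,111],"turn": [0,0,0]}
  ]
}}

```text
time_s: 1.72
ee_pos: [0.5499, 0.1002, 0.0138]
eef_rot: [-3.141, 0.0, -3.141]
force: [-0.3, 0.4, -0.2]
grip_width: 0.0001
```

Run:
```python
from h import *
print(get_obs()["force"])
cv2.imwrite("pics/w1.png",vision.camera("wrist"))
a=vision.camera("scene");cv2.imwrite("pics/s1.png",cv2.resize(a[205:355,205:405],None,fx=4,fy=4,interpolation=cv2.INTER_CUBIC))
```

```text
[-0.34547045  0.40439808 -0.21762004]
```

View pics/w1.png

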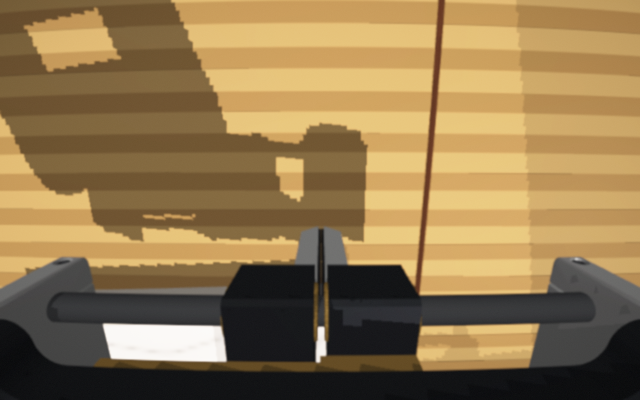

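View pics/s1.png

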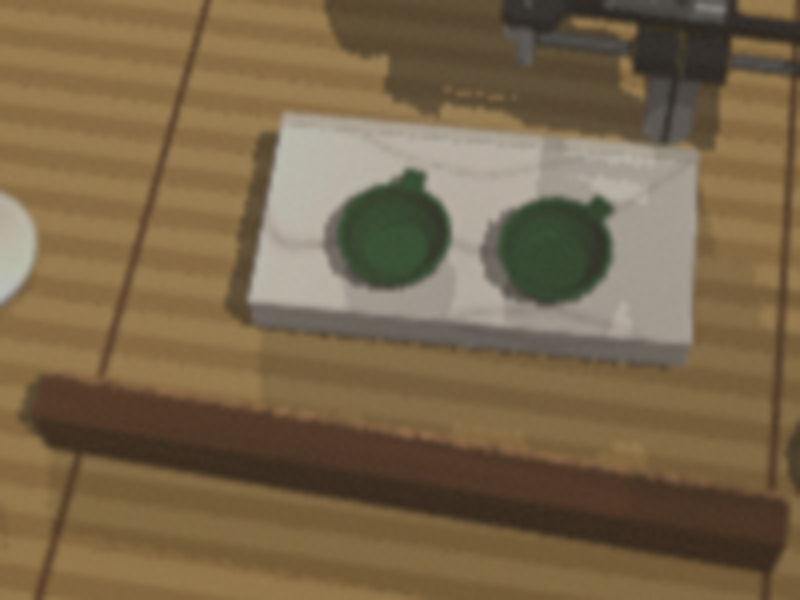

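The tool is closed and low, in front of the left end, with the finger at about (665,120) in the scene crop. I'll approach slowly and feel for contact.

Request:
{"fn": "play_rows", "kwargs": {
  "moves": [
    {"claw": 0,"linear": [-4,0,1],"turn": [0,0,0]},
    {"claw": 0,"linear": [-8,0,1],"turn": [0,0,0]},
    {"claw": 0,"linear": [-11,0,1],"turn": [0,0,0]},
    {"claw": 0,"linear": [-13,0,1],"turn": [0,0,0]},
    {"claw": 0,"linear": [-15,0,1],"turn": [0,0,0]},
    {"claw": 0,"linear": [-17,0,1],"turn": [0,0,0]},
    {"claw": 0,"linear": [-19,0,1],"turn": [0,0,0]}
  ]
}}

```text
time_s: 2.7
ee_pos: [0.5695, 0.1004, 0.0134]
eef_rot: [-3.141, 0.002, -3.141]
force: [0.2, 0.6, -0.3]
grip_width: 0.0004
```

Request:
{"fn": "play_rows", "kwargs": {
  "moves": [
    {"claw": 0,"linear": [-1.5,0,0],"turn": [0,0,0]},
    {"claw": 0,"linear": [-3,0,0],"turn": [0,0,0]}
  ]
}}

```text
time_s: 2.95
ee_pos: [0.5708, 0.1004, 0.0127]
eef_rot: [-3.141, -0.003, -3.141]
force: [-10.8, 1.1, 1.8]
grip_width: 0.0005
```

Request:
{"fn": "play_rows", "kwargs": {
  "moves": [
    {"claw": 0,"linear": [-2,0.8,0],"turn": [0,0,0]},
    {"claw": 0,"linear": [-4,1.6,0],"turn": [0,0,0]},
    {"claw": 0,"linear": [-6,2.5,0],"turn": [0,0,0]}
  ]
}}

```text
time_s: 3.32
ee_pos: [0.5752, 0.1029, 0.0119]
eef_rot: [-3.14, -0.007, -3.14]
force: [-9.5, -0.6, 0.7]
grip_width: 0.0003
```

Request:
{"fn": "play_rows", "kwargs": {
  "moves": [
    {"claw": 0,"linear": [-3,0.8,0],"turn": [0,0,0]},
    {"claw": 0,"linear": [-5,1.6,0],"turn": [0,0,0]},
    {"claw": 0,"linear": [-7,2.5,0],"turn": [0,0,0]},
    {"claw": 0,"linear": [-9,3.3,0],"turn": [0,0,0]},
    {"claw": 0,"linear": [-11,4,0],"turn": [0,0,0]},
    {"claw": 0,"linear": [-13,4.8,0],"turn": [0,0,0]},
    {"claw": 0,"linear": [-15,5.5,0],"turn": [0,0,0]}
  ]
}}

```text
time_s: 4.2
ee_pos: [0.5883, 0.1084, 0.011]
eef_rot: [-3.14, -0.012, -3.14]
force: [-11.5, 0.1, 2.7]
grip_width: 0.0005
```

Run:
```python
from h import *
print(get_obs()["force"])
a=vision.camera("top");cv2.imwrite("pics/t2.png",cv2.resize(a[105:200,262:402],None,fx=5.7,fy=5.7,interpolation=cv2.INTER_CUBIC))
a=vision.camera("scene");cv2.imwrite("pics/s2.png",cv2.resize(a[225:355,205:405],None,fx=4,fy=4,interpolation=cv2.INTER_CUBIC))
```

```text
[-11.48520498   0.14072392   2.73528979]
```

View pics/t2.png

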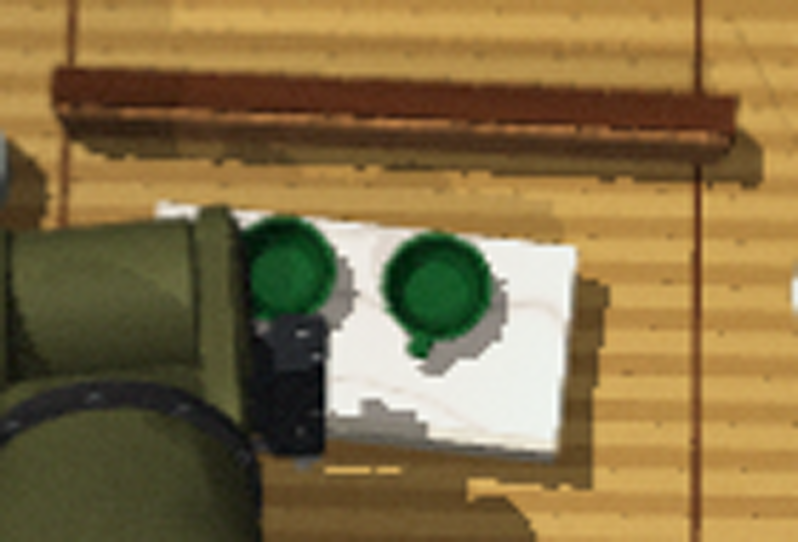

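View pics/s2.png

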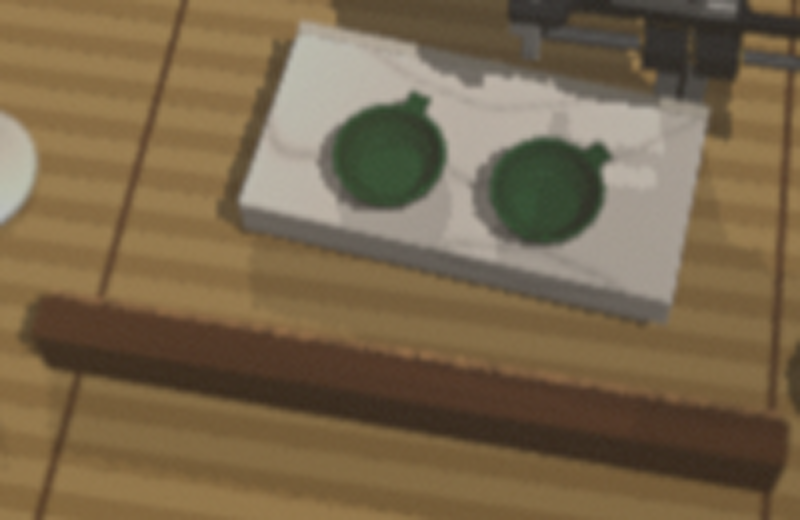

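Run:
```python
from h import *
R=np.load("rail.npy")
t=uc([[157,204],[577,244],[556,447]],5.7,262,105); s=uc([[668,305],[243,206],[302,23],[708,112]],4,205,225)
S,e=fit([("top",ST[:3],t),("scene",ST,s)],[.64,.01,0]); print(S,e.round(1).tolist(),rel(S,R)); np.save("st.npy",S)
print(tcp_for(S,1)); show(S,1,.12,3)
```

```text
[ 0.64700168  0.00996647 -0.09370222] [[0.0, -1.6], [0.1, -0.4], [-0.2, 0.2], [1.0, -0.0], [-1.7, -0.3], [-0.3, -0.2], [0.5, -0.5]] ([[-44.1, 121.3], [-60.8, -98.0]], np.float64(-4.36))
[0.59185012 0.10855925]
tcp [0.5919 0.1086] yaw -0.094 ([[-44.1, 121.3], [-60.8, -98.0]], np.float64(-4.36))
tcp [0.5974 0.1105] yaw -0.134 ([[-37.9, 118.5], [-63.4, -100.0]], np.float64(-6.65))
tcp [0.603  0.1123] yaw -0.174 ([[-31.9, 115.5], [-66.1, -101.8]], np.float64(-8.94))
tcp [0.6087 0.1138] yaw -0.214 ([[-26.0, 112.2], [-68.8, -103.6]], np.float64(-11.24))
```

Scene crop: back corners at (668,305) and (243,206), with the stand 4.4° past square. The pivot model holds and the push takes about 10–11 N. I'll continue the left push to about 10°.

Request:
{"fn": "play_rows", "kwargs": {
  "moves": [
    {"claw": 0,"linear": [-3,0.6,-1],"turn": [0,0,0]},
    {"claw": 0,"linear": [-5,1.2,-1],"turn": [0,0,0]},
    {"claw": 0,"linear": [-7,1.8,-2],"turn": [0,0,0]},
    {"claw": 0,"linear": [-9,2.4,-2],"turn": [0,0,0]},
    {"claw": 0,"linear": [-11,3,-2],"turn": [0,0,0]},
    {"claw": 0,"linear": [-13,3.6,-2],"turn": [0,0,0]},
    {"claw": 0,"linear": [-15,4,-2],"turn": [0,0,0]},
    {"claw": 0,"linear": [-16,4,-2],"turn": [0,0,0]}
  ]
}}

```text
time_s: 5.3
ee_pos: [0.6027, 0.1128, 0.0119]
eef_rot: [-3.14, -0.017, -3.14]
force: [-12.0, 2.5, 2.3]
grip_width: 0.0006
```

Request:
{"fn": "play_rows", "kwargs": {
  "moves": [
    {"claw": 0,"linear": [30,0,-1],"turn": [0,-0.017,0]},
    {"claw": 0,"linear": [55,-30,-1],"turn": [0,-0.017,0]},
    {"claw": 0,"linear": [57,-85,-1],"turn": [0,-0.017,0]},
    {"claw": 0,"linear": [57,-140,-1],"turn": [0,-0.017,0]},
    {"claw": 0,"linear": [57,-185,-1],"turn": [0,-0.017,0]},
    {"claw": 0,"linear": [52,-185,-1],"turn": [0,-0.017,0]},
    {"claw": 0,"linear": [45,-185,-1],"turn": [0,-0.017,0]}
  ]
}}

```text
time_s: 6.18
ee_pos: [0.5583, -0.0719, 0.0139]
eef_rot: [-3.14, 0.0, -3.141]
force: [0.7, -0.0, -0.2]
grip_width: 0.0007
```

Run:
```python
from h import *
S=swing(np.load("st.npy"),1,.103); np.save("st.npy",S); show(S,-1,.36)
```

```text
tcp [ 0.5699 -0.0692] yaw -0.197 ([[-28.5, 113.6], [-67.7, -102.9]], np.float64(-10.26))
tcp [ 0.5827 -0.0771] yaw -0.107 ([[-33.2, 119.2], [-52.7, -99.9]], np.float64(-5.11))
tcp [ 0.5963 -0.0837] yaw -0.017 ([[-38.3, 124.4], [-38.1, -95.6]], np.float64(0.05))
tcp [ 0.6086 -0.089 ] yaw 0.073 ([[-43.9, 129.1], [-24.0, -90.0]], np.float64(5.21))
tcp [ 0.6211 -0.0934] yaw 0.163 ([[-50.0, 133.3], [-10.4, -83.1]], np.float64(10.36))
```

Request:
{"fn": "play_rows", "kwargs": {
  "moves": [
    {"claw": 0,"linear": [-3,0,1],"turn": [0,0,0]},
    {"claw": 0,"linear": [-5,0,1],"turn": [0,0,0]},
    {"claw": 0,"linear": [-6.5,0,1],"turn": [0,0,0]},
    {"claw": 0,"linear": [-8,0,1],"turn": [0,0,0]},
    {"claw": 0,"linear": [-9.5,0,1],"turn": [0,0,0]},
    {"claw": 0,"linear": [-11,0,1],"turn": [0,0,0]},
    {"claw": 0,"linear": [-12.5,-0.5,1],"turn": [0,0,0]}
  ]
}}

```text
time_s: 7.05
ee_pos: [0.569, -0.0722, 0.0121]
eef_rot: [-3.141, -0.004, -3.141]
force: [-10.2, -0.5, 1.6]
grip_width: 0.0003
```

Request:
{"fn": "play_rows", "kwargs": {
  "moves": [
    {"claw": 0,"linear": [-3.5,-1.2,0],"turn": [0,0,0]},
    {"claw": 0,"linear": [-6,-2.5,0],"turn": [0,0,0]},
    {"claw": 0,"linear": [-8.5,-4,0],"turn": [0,0,0]},
    {"claw": 0,"linear": [-11,-5.5,0],"turn": [0,0,0]},
    {"claw": 0,"linear": [-13.5,-7,0],"turn": [0,0,0]},
    {"claw": 0,"linear": [-16,-8.5,0],"turn": [0,0,0]},
    {"claw": 0,"linear": [-18.5,-9.5,0],"turn": [0,0,0]}
  ]
}}

```text
time_s: 7.92
ee_pos: [0.5861, -0.0815, 0.0113]
eef_rot: [-3.142, -0.008, -3.141]
force: [-10.2, -0.2, 1.8]
grip_width: 0.0002
```

Request:
{"fn": "play_rows", "kwargs": {
  "moves": [
    {"claw": 0,"linear": [-3.5,-1,-1],"turn": [0,0,0]},
    {"claw": 0,"linear": [-6,-2,-1],"turn": [0,0,0]},
    {"claw": 0,"linear": [-8.5,-3,-1],"turn": [0,0,0]},
    {"claw": 0,"linear": [-11,-4,-1],"turn": [0,0,0]},
    {"claw": 0,"linear": [-13.5,-5,-1],"turn": [0,0,0]},
    {"claw": 0,"linear": [-16,-6,-1],"turn": [0,0,0]},
    {"claw": 0,"linear": [-18.5,-7,-1],"turn": [0,0,0]},
    {"claw": 0,"linear": [-20,-7.5,-1],"turn": [0,0,0]}
  ]
}}

```text
time_s: 8.93
ee_pos: [0.6043, -0.0889, 0.0114]
eef_rot: [3.141, -0.013, -3.141]
force: [-11.9, -0.5, 2.3]
grip_width: 0.0004
```

Run:
```python
from h import *
print(get_obs()["force"])
a=vision.camera("top");cv2.imwrite("pics/t3.png",cv2.resize(a[105:200,262:402],None,fx=5.7,fy=5.7,interpolation=cv2.INTER_CUBIC))
a=vision.camera("scene");cv2.imwrite("pics/s3.png",cv2.resize(a[225:355,205:405],None,fx=4,fy=4,interpolation=cv2.INTER_CUBIC))
```

```text
[-11.89570472  -0.45843793   2.30588627]
```

View pics/t3.png

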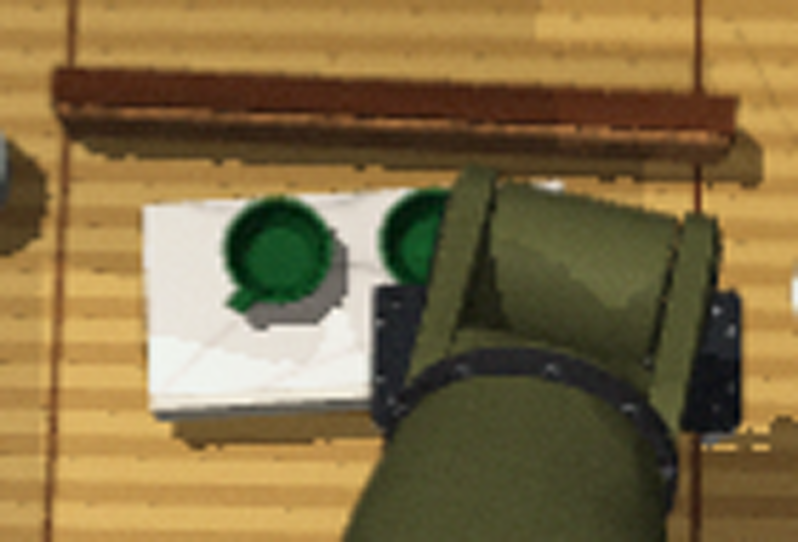

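View pics/s3.png

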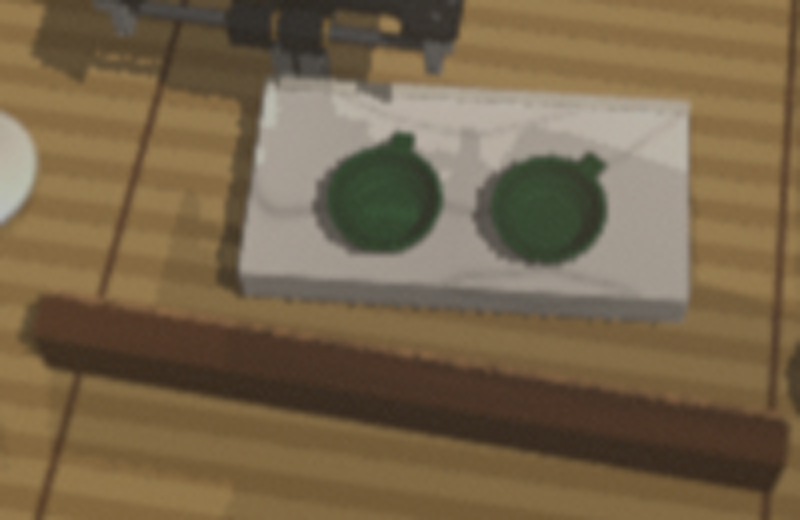

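Run:
```python
from h import *
R=np.load("rail.npy")
t=uc([[145,207],[561,183],[151,410]],5.7,262,105); s=uc([[685,303],[240,277],[265,83],[690,102]],4,205,225)
S,e=fit([("top",[ST[0],ST[1],ST[3]],t),("scene",ST,s)],[.64,.01,0]); print(S,e.round(1).tolist(),rel(S,R)); np.save("st.npy",S)
show(S,-1,.12,3)
```

```text
[0.66377607 0.00859152 0.08957171] [[-0.9, -1.0], [0.1, -1.8], [-0.0, -0.5], [1.4, -0.5], [-0.8, -0.3], [-0.0, -1.0], [-0.4, -0.2]] ([[-47.6, 130.0], [-24.0, -88.7]], np.float64(6.14))
tcp [ 0.6083 -0.0898] yaw 0.09 ([[-47.6, 130.0], [-24.0, -88.7]], np.float64(6.14))
tcp [ 0.6138 -0.0918] yaw 0.13 ([[-50.2, 131.9], [-18.0, -85.7]], np.float64(8.43))
tcp [ 0.6194 -0.0935] yaw 0.17 ([[-53.0, 133.7], [-12.0, -82.5]], np.float64(10.72))
tcp [ 0.6251 -0.0951] yaw 0.21 ([[-55.8, 135.3], [-6.2, -79.0]], np.float64(13.02))
```

Stand at +6.1°, corners about 48 and 24 mm from the rail. I'll push the right end to about 10°, then switch.

Request:
{"fn": "play_rows", "kwargs": {
  "moves": [
    {"claw": 0,"linear": [-3.5,-0.8,-1],"turn": [0,0,0]},
    {"claw": 0,"linear": [-5.5,-1.5,-1],"turn": [0,0,0]},
    {"claw": 0,"linear": [-8,-2.3,-1],"turn": [0,0,0]},
    {"claw": 0,"linear": [-10,-3,-1],"turn": [0,0,0]},
    {"claw": 0,"linear": [-11.5,-3.4,-1],"turn": [0,0,0]}
  ]
}}

```text
time_s: 9.65
ee_pos: [0.6142, -0.0922, 0.0115]
eef_rot: [3.141, -0.018, -3.141]
force: [-11.4, -0.3, 2.7]
grip_width: 0.0006
```

Run:
```python
from h import *
S=swing(np.load("st.npy"),-1,.07); np.save("st.npy",S); show(S,1,.34,5)
```

```text
tcp [0.5884 0.0905] yaw 0.16 ([[-52.3, 133.2], [-13.5, -83.3]], np.float64(10.15))
tcp [0.5983 0.0962] yaw 0.092 ([[-41.0, 131.1], [-17.0, -87.6]], np.float64(6.25))
tcp [0.6085 0.1011] yaw 0.024 ([[-29.8, 128.2], [-20.8, -91.7]], np.float64(2.36))
tcp [0.6181 0.1053] yaw -0.044 ([[-18.9, 124.5], [-24.8, -95.4]], np.float64(-1.54))
tcp [0.6273 0.109 ] yaw -0.112 ([[-8.3, 120.1], [-29.1, -98.9]], np.float64(-5.43))
tcp [0.6368 0.112 ] yaw -0.18 ([[2.0, 115.0], [-33.7, -102.1]], np.float64(-9.33))
```

Request:
{"fn": "play_rows", "kwargs": {
  "moves": [
    {"claw": 0,"linear": [25,0,-1],"turn": [0,-0.018,0]},
    {"claw": 0,"linear": [44,30,-1],"turn": [0,-0.018,0]},
    {"claw": 0,"linear": [46,85,-1],"turn": [0,-0.018,0]},
    {"claw": 0,"linear": [46,140,-1],"turn": [0,-0.018,0]},
    {"claw": 0,"linear": [45,181,-1],"turn": [0,-0.018,0]},
    {"claw": 0,"linear": [42,181,-1],"turn": [0,-0.018,0]},
    {"claw": 0,"linear": [37,181,-1],"turn": [0,-0.018,0]}
  ]
}}

```text
time_s: 10.52
ee_pos: [0.5773, 0.0882, 0.0133]
eef_rot: [3.141, 0.0, -3.141]
force: [-0.1, 0.1, 0.8]
grip_width: 0.0003
```

Request:
{"fn": "play_rows", "kwargs": {
  "moves": [
    {"claw": 0,"linear": [-2,0,1],"turn": [0,0,0]},
    {"claw": 0,"linear": [-3.5,0,1],"turn": [0,0,0]},
    {"claw": 0,"linear": [-5,0,1],"turn": [0,0,0]},
    {"claw": 0,"linear": [-6.5,0,1],"turn": [0,0,0]},
    {"claw": 0,"linear": [-8,0,1],"turn": [0,0,0]},
    {"claw": 0,"linear": [-9.5,0.3,1],"turn": [0,0,0]}
  ]
}}

```text
time_s: 11.28
ee_pos: [0.5865, 0.0885, 0.0122]
eef_rot: [3.141, -0.001, -3.14]
force: [-6.9, -1.2, 0.4]
grip_width: 0.0004
```

Request:
{"fn": "play_rows", "kwargs": {
  "moves": [
    {"claw": 0,"linear": [-3,1,0],"turn": [0,0,0]},
    {"claw": 0,"linear": [-5.5,2.3,0],"turn": [0,0,0]},
    {"claw": 0,"linear": [-8,3.7,0],"turn": [0,0,0]},
    {"claw": 0,"linear": [-10.5,5,0],"turn": [0,0,0]},
    {"claw": 0,"linear": [-13,6.3,0],"turn": [0,0,0]},
    {"claw": 0,"linear": [-15.5,7.5,0],"turn": [0,0,0]},
    {"claw": 0,"linear": [-18,8.8,0],"turn": [0,0,0]}
  ]
}}

```text
time_s: 12.15
ee_pos: [0.603, 0.0972, 0.0115]
eef_rot: [3.142, -0.005, -3.14]
force: [-8.4, -1.4, 2.2]
grip_width: 0.0007
```

Request:
{"fn": "play_rows", "kwargs": {
  "moves": [
    {"claw": 0,"linear": [-3.5,1,-1],"turn": [0,0,0]},
    {"claw": 0,"linear": [-6,2,-1],"turn": [0,0,0]},
    {"claw": 0,"linear": [-8.5,3.1,-1],"turn": [0,0,0]},
    {"claw": 0,"linear": [-11,4.2,-1],"turn": [0,0,0]},
    {"claw": 0,"linear": [-13,5,-1],"turn": [0,0,0]},
    {"claw": 0,"linear": [-15,5.8,-1],"turn": [0,0,0]}
  ]
}}

```text
time_s: 12.9
ee_pos: [0.6162, 0.1031, 0.0115]
eef_rot: [-3.141, -0.01, -3.14]
force: [-11.5, 0.2, 1.9]
grip_width: 0.0005
```

Run:
```python
from h import *
print(get_obs()["force"])
a=vision.camera("top");cv2.imwrite("pics/t4.png",cv2.resize(a[105:200,262:402],None,fx=5.7,fy=5.7,interpolation=cv2.INTER_CUBIC))
a=vision.camera("scene");cv2.imwrite("pics/s4.png",cv2.resize(a[225:355,205:405],None,fx=4,fy=4,interpolation=cv2.INTER_CUBIC))
```

```text
[-11.54364354   0.16622607   1.93551562]
```

View pics/t4.png

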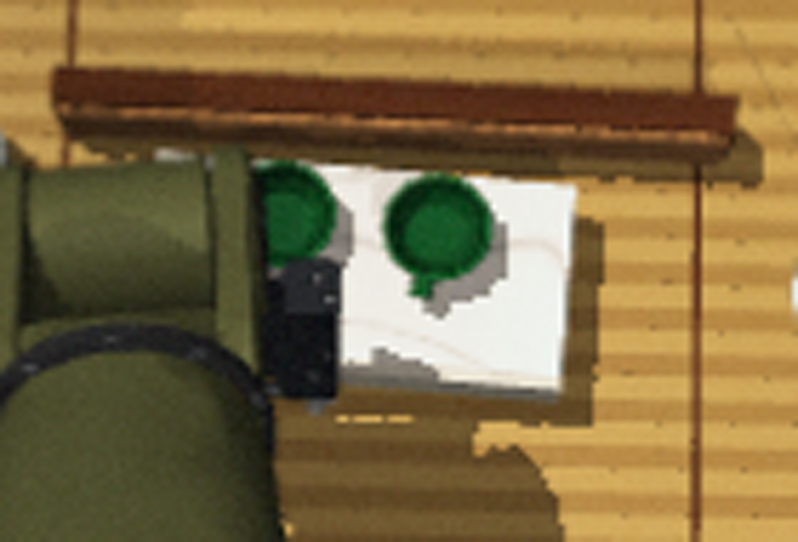

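View pics/s4.png

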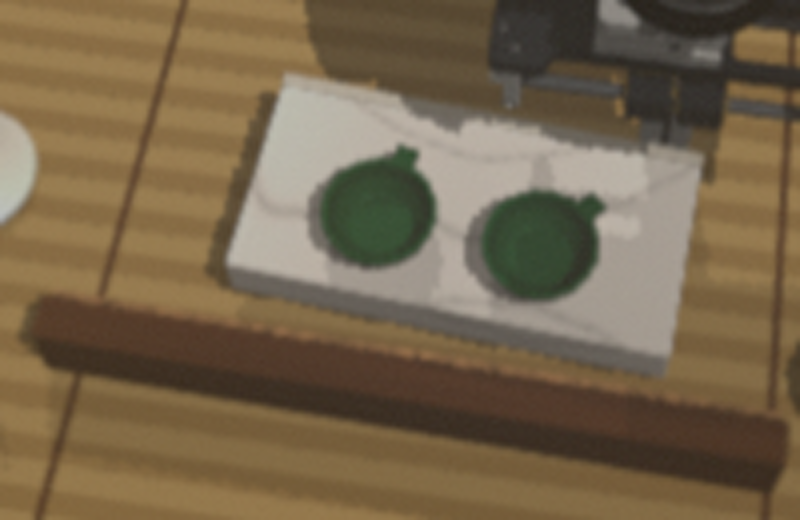

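Run:
```python
from h import *
R=np.load("rail.npy")
t=uc([[157,151],[576,186],[560,389]],5.7,262,105); s=uc([[667,358],[230,266],[287,76],[702,156]],4,205,225)
S,e=fit([("top",[ST[0],ST[1],ST[2]],t),("scene",ST,s)],[.64,.01,0]); print(S,e.round(1).tolist(),rel(S,R)); np.save("st.npy",S)
print(tcp_for(S,1));show(S,-1,.3,6)
s=swing(S,1,.06); print(); show(s,-1,.3,6)
```

```text
[ 0.67624936  0.00993996 -0.06905153] [[-0.2, -0.9], [0.0, -0.7], [-0.2, -0.2], [0.8, -0.1], [-1.5, -0.4], [-0.4, -0.7], [0.5, -0.3]] ([[-17.5, 123.3], [-28.8, -96.4]], np.float64(-2.95))
[0.61897481 0.10712331]
tcp [ 0.6061 -0.0784] yaw -0.069 ([[-17.5, 123.3], [-28.8, -96.4]], np.float64(-2.95))
tcp [ 0.6137 -0.0819] yaw -0.019 ([[-20.4, 126.2], [-20.7, -93.8]], np.float64(-0.08))
tcp [ 0.6208 -0.0851] yaw 0.031 ([[-23.4, 128.9], [-12.8, -90.9]], np.float64(2.78))
tcp [ 0.6275 -0.0879] yaw 0.081 ([[-26.6, 131.4], [-5.0, -87.6]], np.float64(5.65))
tcp [ 0.6344 -0.0904] yaw 0.131 ([[-30.0, 133.7], [2.6, -83.8]], np.float64(8.51))
tcp [ 0.6414 -0.0926] yaw 0.181 ([[-33.4, 135.9], [10.0, -79.8]], np.float64(11.38))
tcp [ 0.6485 -0.0944] yaw 0.231 ([[-36.9, 137.9], [17.2, -75.3]], np.float64(14.24))

tcp [ 0.6033 -0.0743] yaw -0.129 ([[-8.2, 119.3], [-32.6, -99.4]], np.float64(-6.39))
tcp [ 0.6106 -0.0783] yaw -0.079 ([[-10.9, 122.3], [-24.4, -97.3]], np.float64(-3.52))
tcp [ 0.6182 -0.0819] yaw -0.029 ([[-13.8, 125.1], [-16.3, -94.9]], np.float64(-0.66))
tcp [ 0.6254 -0.0851] yaw 0.021 ([[-16.8, 127.8], [-8.4, -92.0]], np.float64(2.21))
tcp [ 0.6321 -0.0879] yaw 0.071 ([[-20.0, 130.4], [-0.6, -88.7]], np.float64(5.07))
tcp [ 0.6389 -0.0905] yaw 0.121 ([[-23.3, 132.8], [7.1, -85.1]], np.float64(7.94))
tcp [ 0.6459 -0.0927] yaw 0.171 ([[-26.7, 135.0], [14.5, -81.1]], np.float64(10.8))
```

Request:
{"fn": "play_rows", "kwargs": {
  "moves": [
    {"claw": 0,"linear": [-3.5,0.6,-1],"turn": [0,0,0]},
    {"claw": 0,"linear": [-5.5,1.2,-1],"turn": [0,0,0]},
    {"claw": 0,"linear": [-7.5,1.8,-1],"turn": [0,0,0]},
    {"claw": 0,"linear": [-9.5,2.5,-1],"turn": [0,0,0]}
  ]
}}

```text
time_s: 13.5
ee_pos: [0.6241, 0.1058, 0.0116]
eef_rot: [-3.141, -0.015, -3.14]
force: [-11.3, -0.4, 2.5]
grip_width: 0.0002
```

Request:
{"fn": "play_rows", "kwargs": {
  "moves": [
    {"claw": 0,"linear": [22,0,-1],"turn": [0,-0.015,0]},
    {"claw": 0,"linear": [35,-30,-1],"turn": [0,-0.015,0]},
    {"claw": 0,"linear": [36,-85,-1],"turn": [0,-0.015,0]},
    {"claw": 0,"linear": [36,-140,-1],"turn": [0,-0.015,0]},
    {"claw": 0,"linear": [36,-182,-1],"turn": [0,-0.015,0]},
    {"claw": 0,"linear": [34,-182,-1],"turn": [0,-0.015,0]},
    {"claw": 0,"linear": [30,-182,-1],"turn": [0,-0.015,0]}
  ]
}}

```text
time_s: 14.38
ee_pos: [0.5946, -0.0757, 0.0131]
eef_rot: [-3.141, 0.0, -3.14]
force: [1.0, 0.3, 0.3]
grip_width: 0.0005
```

Request:
{"fn": "play_rows", "kwargs": {
  "moves": [
    {"claw": 0,"linear": [-2,0,1],"turn": [0,0,0]},
    {"claw": 0,"linear": [-3.5,0,1],"turn": [0,0,0]},
    {"claw": 0,"linear": [-5,0,1],"turn": [0,0,0]},
    {"claw": 0,"linear": [-6.5,0,1],"turn": [0,0,0]},
    {"claw": 0,"linear": [-8,-0.5,1],"turn": [0,0,0]}
  ]
}}

```text
time_s: 15.0
ee_pos: [0.6014, -0.0758, 0.0116]
eef_rot: [3.141, -0.003, -3.14]
force: [-9.8, 1.7, 2.5]
grip_width: 0.0003
```

Request:
{"fn": "play_rows", "kwargs": {
  "moves": [
    {"claw": 0,"linear": [-3.5,-1.2,0],"turn": [0,0,0]},
    {"claw": 0,"linear": [-6,-2.5,0],"turn": [0,0,0]},
    {"claw": 0,"linear": [-8.5,-3.8,0],"turn": [0,0,0]},
    {"claw": 0,"linear": [-11,-5,0],"turn": [0,0,0]},
    {"claw": 0,"linear": [-13.5,-6.2,0],"turn": [0,0,0]},
    {"claw": 0,"linear": [-16,-7.3,0],"turn": [0,0,0]},
    {"claw": 0,"linear": [-18.5,-8.4,0],"turn": [0,0,0]},
    {"claw": 0,"linear": [-20,-9,0],"turn": [0,0,0]}
  ]
}}

```text
time_s: 16.0
ee_pos: [0.6199, -0.0847, 0.0108]
eef_rot: [3.141, -0.007, -3.14]
force: [-11.0, 1.0, 2.5]
grip_width: 0.0005
```

Run:
```python
from h import *
print(get_obs()["force"])
a=vision.camera("top");cv2.imwrite("pics/t5.png",cv2.resize(a[105:200,262:402],None,fx=5.7,fy=5.7,interpolation=cv2.INTER_CUBIC))
a=vision.camera("scene");cv2.imwrite("pics/s5.png",cv2.resize(a[225:355,205:405],None,fx=4,fy=4,interpolation=cv2.INTER_CUBIC))
```

```text
[-10.97512509   1.02944708   2.45513356]
```

View pics/t5.png

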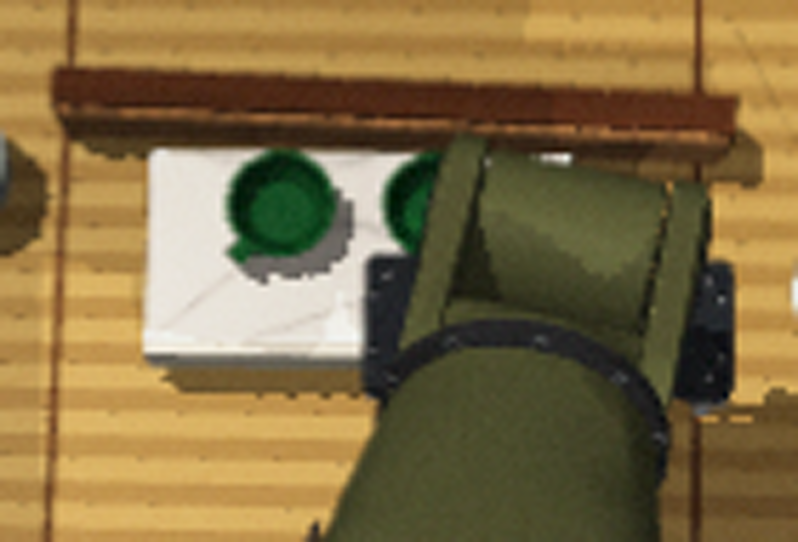

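View pics/s5.png

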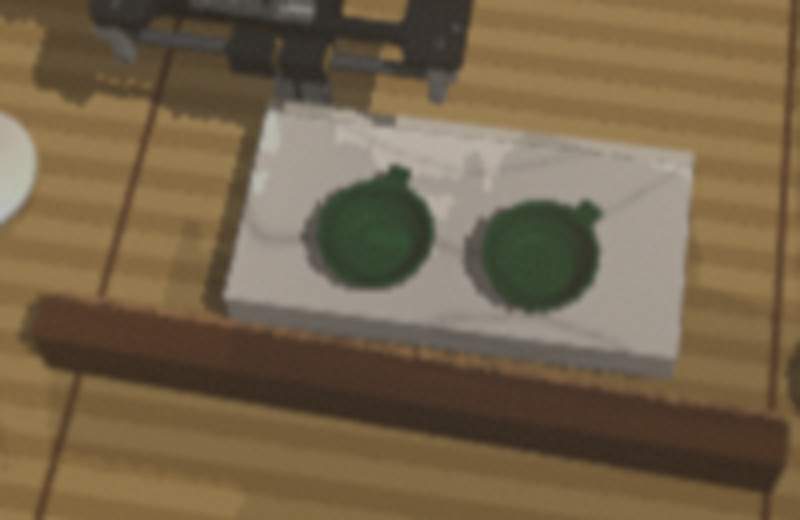

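Run:
```python
from h import *
R=np.load("rail.npy")
t=uc([[151,149],[572,154],[145,356]],5.7,262,105); s=uc([[677,360],[226,301],[265,106],[693,152]],4,205,225)
S,e=fit([("top",[ST[0],ST[1],ST[3]],t),("scene",ST,s)],[.64,.01,0]); print(S,e.round(1).tolist(),rel(S,R)); np.save("st.npy",S)
print(tcp_for(S,-1));
s=show(S,-1,.08,2); print(); show(s,1,.15,6)
```

```text
[0.6851472  0.00863028 0.01908843] [[-0.4, -0.3], [-0.3, -1.1], [-0.1, -0.7], [0.3, -0.6], [-1.0, -0.0], [0.2, -0.9], [-0.2, -0.1]] ([[-18.2, 127.1], [-10.1, -92.7]], np.float64(2.1))
[ 0.6236967 -0.0855598]
tcp [ 0.6237 -0.0856] yaw 0.019 ([[-18.2, 127.1], [-10.1, -92.7]], np.float64(2.1))
tcp [ 0.629  -0.0879] yaw 0.059 ([[-20.7, 129.2], [-3.9, -90.2]], np.float64(4.39))
tcp [ 0.6345 -0.09  ] yaw 0.099 ([[-23.3, 131.1], [2.3, -87.4]], np.float64(6.69))

tcp [0.6161 0.0951] yaw 0.099 ([[-23.3, 131.1], [2.3, -87.4]], np.float64(6.69))
tcp [0.6198 0.097 ] yaw 0.074 ([[-19.2, 130.2], [0.9, -88.9]], np.float64(5.25))
tcp [0.6235 0.0988] yaw 0.049 ([[-15.1, 129.1], [-0.4, -90.4]], np.float64(3.82))
tcp [0.6274 0.1005] yaw 0.024 ([[-11.0, 128.0], [-1.9, -91.8]], np.float64(2.39))
tcp [0.6312 0.1022] yaw -0.001 ([[-7.0, 126.7], [-3.3, -93.3]], np.float64(0.96))
tcp [0.6345 0.1037] yaw -0.026 ([[-3.0, 125.4], [-4.8, -94.6]], np.float64(-0.48))
tcp [0.6378 0.1052] yaw -0.051 ([[1.0, 123.9], [-6.3, -96.0]], np.float64(-1.91))
```

Request:
{"fn": "play_rows", "kwargs": {
  "moves": [
    {"claw": 0,"linear": [-3,-0.6,-1],"turn": [0,0,0]},
    {"claw": 0,"linear": [-4.5,-1.2,-1],"turn": [0,0,0]},
    {"claw": 0,"linear": [-6,-1.8,-1],"turn": [0,0,0]},
    {"claw": 0,"linear": [-7.5,-2.4,-1],"turn": [0,0,0]}
  ]
}}

```text
time_s: 16.6
ee_pos: [0.6258, -0.087, 0.0109]
eef_rot: [3.14, -0.012, -3.14]
force: [-10.9, 0.2, 1.0]
grip_width: 0.0008
```

Request:
{"fn": "play_rows", "kwargs": {
  "moves": [
    {"claw": 0,"linear": [-2.4,-0.4,0],"turn": [0,0,0]}
  ]
}}

```text
time_s: 16.73
ee_pos: [0.6264, -0.0874, 0.0101]
eef_rot: [3.14, -0.017, -3.14]
force: [-11.4, -0.7, 3.6]
grip_width: -0.0
```

Request:
{"fn": "play_rows", "kwargs": {
  "moves": [
    {"claw": 0,"linear": [-2.4,-0.4,0],"turn": [0,0,0]}
  ]
}}

```text
time_s: 16.85
ee_pos: [0.627, -0.0879, 0.0093]
eef_rot: [3.139, -0.022, -3.14]
force: [-11.7, -0.6, 3.4]
grip_width: 0.0005
```

Request:
{"fn": "play_rows", "kwargs": {
  "moves": [
    {"claw": 0,"linear": [18,0,-3],"turn": [0,-0.022,0]},
    {"claw": 0,"linear": [25,30,-3],"turn": [0,-0.022,0]},
    {"claw": 0,"linear": [26,85,-3],"turn": [0,-0.022,0]},
    {"claw": 0,"linear": [26,140,-3],"turn": [0,-0.022,0]},
    {"claw": 0,"linear": [25,182,-3],"turn": [0,-0.022,0]},
    {"claw": 0,"linear": [22,182,-3],"turn": [0,-0.022,0]},
    {"claw": 0,"linear": [18,182,-3],"turn": [0,-0.022,0]}
  ]
}}

```text
time_s: 17.73
ee_pos: [0.6089, 0.0935, 0.0131]
eef_rot: [3.139, -0.0, -3.14]
force: [0.2, -0.4, 0.5]
grip_width: 0.0004
```

Request:
{"fn": "play_rows", "kwargs": {
  "moves": [
    {"claw": 0,"linear": [-2,0,0],"turn": [0,0,0]},
    {"claw": 0,"linear": [-3.5,0,0],"turn": [0,0,0]},
    {"claw": 0,"linear": [-5,0,0],"turn": [0,0,0]},
    {"claw": 0,"linear": [-6.5,0,0],"turn": [0,0,0]},
    {"claw": 0,"linear": [-8,0.5,0],"turn": [0,0,0]}
  ]
}}

```text
time_s: 18.35
ee_pos: [0.6162, 0.0939, 0.0128]
eef_rot: [3.14, -0.002, -3.14]
force: [-8.9, -1.1, 2.1]
grip_width: 0.0002
```

Request:
{"fn": "play_rows", "kwargs": {
  "moves": [
    {"claw": 0,"linear": [-3.5,0.8,-0.5],"turn": [0,0,0]},
    {"claw": 0,"linear": [-5.5,1.8,-0.5],"turn": [0,0,0]},
    {"claw": 0,"linear": [-7.5,2.8,-0.5],"turn": [0,-0.004,0]},
    {"claw": 0,"linear": [-9.5,3.7,-0.5],"turn": [0,-0.004,0]},
    {"claw": 0,"linear": [-11.5,4.6,-0.5],"turn": [0,-0.004,0]},
    {"claw": 0,"linear": [-13.5,5.5,-0.5],"turn": [0,-0.004,0]}
  ]
}}

```text
time_s: 19.1
ee_pos: [0.6278, 0.0994, 0.0124]
eef_rot: [3.14, -0.004, -3.14]
force: [-11.4, -0.3, 2.8]
grip_width: 0.0004
```

Run:
```python
from h import *
print(get_obs()["force"])
a=vision.camera("top");cv2.imwrite("pics/t6.png",cv2.resize(a[105:200,262:402],None,fx=5.7,fy=5.7,interpolation=cv2.INTER_CUBIC))
a=vision.camera("scene");cv2.imwrite("pics/s6.png",cv2.resize(a[225:355,205:405],None,fx=4,fy=4,interpolation=cv2.INTER_CUBIC))
```

```text
[-11.38963914  -0.3166859    2.77455388]
```

View pics/t6.png

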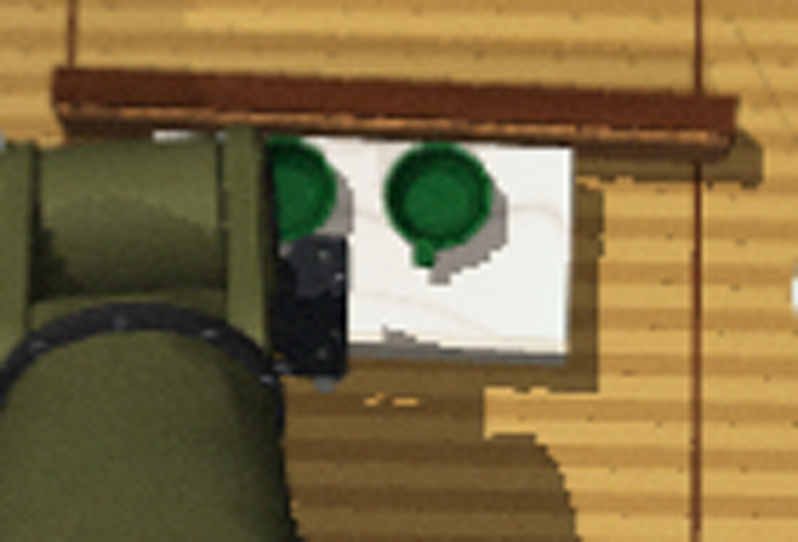

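View pics/s6.png

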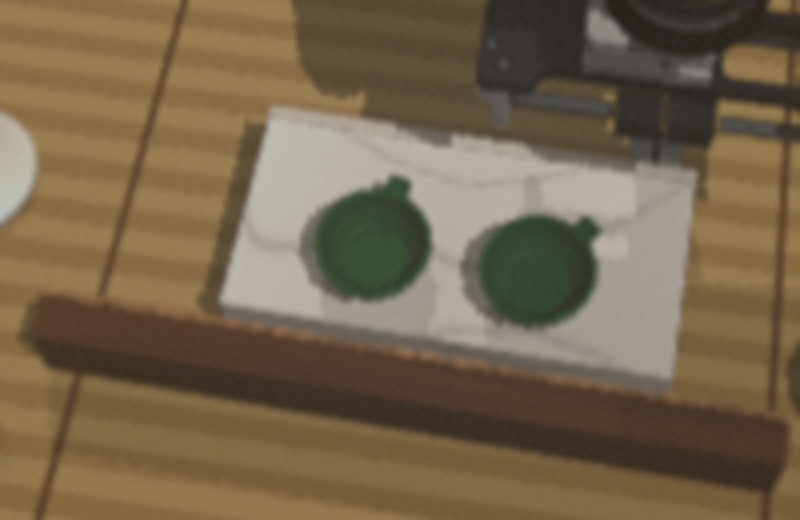

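Run:
```python
from h import *
R=np.load("rail.npy")
t=uc([[156,131],[573,150],[567,354]],5.7,262,105); s=uc([[672,382],[220,305],[272,107],[696,172]],4,205,225)
S,e=fit([("top",ST[:3],t),("scene",ST,s)],[.64,.01,0]); print(S,e.round(1).tolist(),rel(S,R)); np.save("st.npy",S)
print(tcp_for(S,1),tcp_for(S,-1));
```

```text
[ 0.69138239  0.00934693 -0.02623675] [[-0.5, -0.8], [0.1, -0.8], [-0.3, -0.6], [0.1, -0.6], [-0.6, -0.6], [-0.1, -0.4], [0.2, 0.1]] ([[-7.0, 125.5], [-8.9, -94.5]], np.float64(-0.49))
[0.63051875 0.10397618] [ 0.62563928 -0.08195981]
```

Request:
{"fn": "play_rows", "kwargs": {
  "moves": [
    {"claw": 0,"linear": [-2.5,0.4,0],"turn": [0,-0.003,0]},
    {"claw": 0,"linear": [-3.5,0.8,0],"turn": [0,-0.003,0]},
    {"claw": 0,"linear": [-4.5,1.2,0],"turn": [0,-0.003,0]},
    {"claw": 0,"linear": [-5.5,1.6,0],"turn": [0,-0.003,0]}
  ]
}}

```text
time_s: 19.7
ee_pos: [0.6316, 0.1013, 0.0115]
eef_rot: [3.14, -0.005, -3.139]
force: [-11.6, 0.4, 0.9]
grip_width: 0.0007
```

Request:
{"fn": "play_rows", "kwargs": {
  "moves": [
    {"claw": 0,"linear": [-2.2,0.3,0],"turn": [0,-0.005,0]}
  ]
}}

```text
time_s: 19.82
ee_pos: [0.6319, 0.1017, 0.0106]
eef_rot: [3.14, -0.006, -3.139]
force: [-14.0, 1.5, 2.5]
grip_width: 0.0004
```

Request:
{"fn": "play_rows", "kwargs": {
  "moves": [
    {"claw": 0,"linear": [-2.4,0.3,0],"turn": [0,-0.005,0]}
  ]
}}

```text
time_s: 19.95
ee_pos: [0.6323, 0.1023, 0.0097]
eef_rot: [3.141, -0.006, -3.139]
force: [-13.5, 1.2, 2.8]
grip_width: 0.0003
```

Request:
{"fn": "play_rows", "kwargs": {
  "moves": [
    {"claw": 0,"linear": [-2.4,0,-2],"turn": [0,-0.006,0]}
  ]
}}

```text
time_s: 20.08
ee_pos: [0.6328, 0.1025, 0.0105]
eef_rot: [3.141, -0.005, -3.139]
force: [-8.4, 0.7, -2.2]
grip_width: 0.0001
```

Request:
{"fn": "play_rows", "kwargs": {
  "moves": [
    {"claw": 0,"linear": [-2.4,0,-1],"turn": [0,-0.006,0]}
  ]
}}

```text
time_s: 20.2
ee_pos: [0.6334, 0.1026, 0.0105]
eef_rot: [3.141, -0.004, -3.139]
force: [-12.5, -0.4, 2.8]
grip_width: 0.0006
```

Run:
```python
from h import *
print(get_obs()["force"])
a=vision.camera("scene");cv2.imwrite("pics/s7.png",cv2.resize(a[225:355,205:405],None,fx=4,fy=4,interpolation=cv2.INTER_CUBIC))
```

```text
[-12.46327109  -0.43991971   2.79360455]
```

View pics/s7.png

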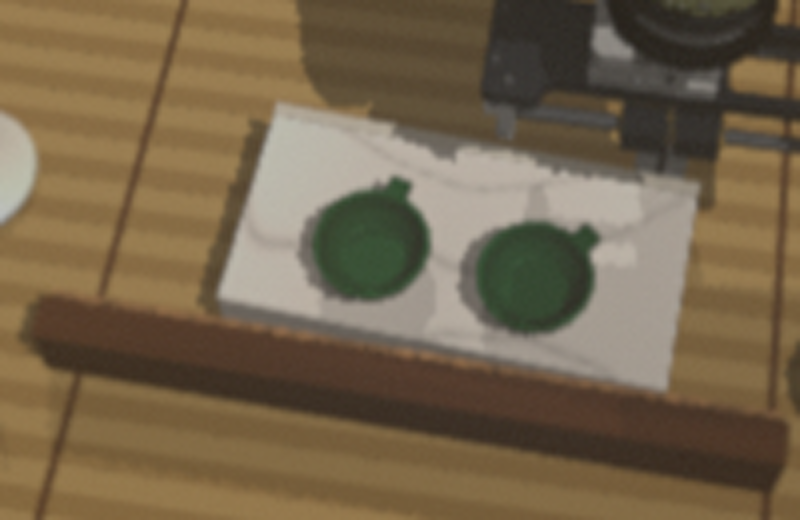

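The left back corner at (668,390) is within a few mm of the rail edge. I'll switch to the right end.

Request:
{"fn": "play_rows", "kwargs": {
  "moves": [
    {"claw": 0,"linear": [18,0,-2.5],"turn": [0,-0.005,0]},
    {"claw": 0,"linear": [25,-30,-2.5],"turn": [0,-0.005,0]},
    {"claw": 0,"linear": [26,-85,-2.5],"turn": [0,-0.005,0]},
    {"claw": 0,"linear": [26,-140,-2.5],"turn": [0,-0.005,0]},
    {"claw": 0,"linear": [25,-184,-2.5],"turn": [0,-0.005,0]},
    {"claw": 0,"linear": [22,-184,-2.5],"turn": [0,-0.005,0]},
    {"claw": 0,"linear": [18,-184,-2.5],"turn": [0,-0.005,0]}
  ]
}}

```text
time_s: 21.12
ee_pos: [0.616, -0.0808, 0.013]
eef_rot: [3.141, 0.001, -3.139]
force: [-0.1, 0.1, -0.2]
grip_width: 0.0001
```

Request:
{"fn": "play_rows", "kwargs": {
  "moves": [
    {"claw": 0,"linear": [-2,0,0],"turn": [0,0,0]},
    {"claw": 0,"linear": [-3.5,0,0],"turn": [0,0,0]},
    {"claw": 0,"linear": [-5,0,0],"turn": [0,0,0]},
    {"claw": 0,"linear": [-6.5,0,0],"turn": [0,0,0]}
  ]
}}

```text
time_s: 21.62
ee_pos: [0.6217, -0.0804, 0.0126]
eef_rot: [3.14, -0.002, -3.139]
force: [-10.7, 1.0, 2.3]
grip_width: 0.0007
```

Request:
{"fn": "play_rows", "kwargs": {
  "moves": [
    {"claw": 0,"linear": [-3,-0.7,-0.5],"turn": [0,-0.002,0]},
    {"claw": 0,"linear": [-4.5,-1.3,-0.5],"turn": [0,-0.002,0]},
    {"claw": 0,"linear": [-6,-2,-0.5],"turn": [0,-0.004,0]},
    {"claw": 0,"linear": [-7.5,-2.6,-0.5],"turn": [0,-0.004,0]},
    {"claw": 0,"linear": [-8.5,-3,-0.5],"turn": [0,-0.004,0]},
    {"claw": 0,"linear": [-9.5,-3.4,-0.5],"turn": [0,-0.004,0]}
  ]
}}

```text
time_s: 22.38
ee_pos: [0.6297, -0.0836, 0.0124]
eef_rot: [3.14, -0.002, -3.139]
force: [-10.5, 0.3, 2.3]
grip_width: 0.0007
```

Run:
```python
from h import *
print(get_obs()["force"])
a=vision.camera("scene");cv2.imwrite("pics/s8.png",cv2.resize(a[225:355,205:405],None,fx=4,fy=4,interpolation=cv2.INTER_CUBIC))
```

```text
[-10.52934527   0.33520938   2.27107028]
```

View pics/s8.png

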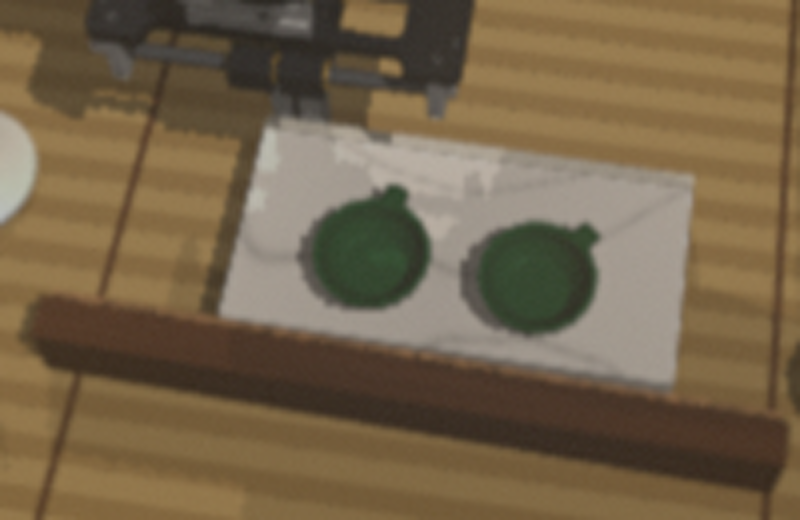

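The right back corner at (219,318) almost meets the rail edge; the left at (675,387) is about 5 mm off. I'll creep the right end in gently.

Request:
{"fn": "play_rows", "kwargs": {
  "moves": [
    {"claw": 0,"linear": [-2.4,-0.3,-0.5],"turn": [0,-0.004,0]},
    {"claw": 0,"linear": [-3,-0.5,-0.5],"turn": [0,-0.004,0]}
  ]
}}

```text
time_s: 22.68
ee_pos: [0.6306, -0.084, 0.012]
eef_rot: [3.139, -0.004, -3.139]
force: [-17.0, 0.8, 3.5]
grip_width: 0.0007
```

Request:
{"fn": "play_rows", "kwargs": {
  "moves": [
    {"claw": 0,"linear": [-2.4,-0.3,-0.5],"turn": [0,-0.004,0]}
  ]
}}

```text
time_s: 22.8
ee_pos: [0.6306, -0.0841, 0.0115]
eef_rot: [3.138, -0.007, -3.139]
force: [-17.2, -1.0, 4.0]
grip_width: 0.0007
```

Request:
{"fn": "play_rows", "kwargs": {
  "moves": [
    {"claw": 0,"linear": [-2.4,-0.3,-0.5],"turn": [0,-0.004,0]}
  ]
}}

```text
time_s: 22.92
ee_pos: [0.6305, -0.0842, 0.0109]
eef_rot: [3.138, -0.009, -3.139]
force: [-16.5, 0.9, 4.6]
grip_width: 0.0005
```

Request:
{"fn": "play_rows", "kwargs": {
  "moves": [
    {"claw": 0,"linear": [-2.4,-0.3,-0.5],"turn": [0,-0.004,0]}
  ]
}}

```text
time_s: 23.05
ee_pos: [0.6304, -0.0842, 0.0104]
eef_rot: [3.137, -0.012, -3.139]
force: [-16.1, 0.3, 4.9]
grip_width: 0.0005
```

Right corner bears on the rail (tool stopped at x=0.6305, 17 N). Back to the left end.

Request:
{"fn": "play_rows", "kwargs": {
  "moves": [
    {"claw": 0,"linear": [12,0,-2.5],"turn": [0,-0.012,0]},
    {"claw": 0,"linear": [15,30,-2.5],"turn": [0,-0.012,0]},
    {"claw": 0,"linear": [15,85,-2.5],"turn": [0,-0.012,0]},
    {"claw": 0,"linear": [15,140,-2.5],"turn": [0,-0.012,0]},
    {"claw": 0,"linear": [15,184,-2.5],"turn": [0,-0.012,0]},
    {"claw": 0,"linear": [13,184,-2.5],"turn": [0,-0.012,0]},
    {"claw": 0,"linear": [10,184,-2.5],"turn": [0,-0.012,0]}
  ]
}}

```text
time_s: 23.92
ee_pos: [0.6201, 0.0992, 0.0139]
eef_rot: [3.137, -0.0, -3.139]
force: [-0.4, -0.4, -0.1]
grip_width: 0.0004
```

Request:
{"fn": "play_rows", "kwargs": {
  "moves": [
    {"claw": 0,"linear": [-1.5,0,0],"turn": [0,0,0]},
    {"claw": 0,"linear": [-3,0,0],"turn": [0,0,0]},
    {"claw": 0,"linear": [-4.5,0,0],"turn": [0,0,0]},
    {"claw": 0,"linear": [-6,0,0],"turn": [0,0,0]}
  ]
}}

```text
time_s: 24.42
ee_pos: [0.6263, 0.099, 0.0139]
eef_rot: [3.137, -0.0, -3.139]
force: [-0.3, 0.3, 0.6]
grip_width: 0.0003
```

Request:
{"fn": "play_rows", "kwargs": {
  "moves": [
    {"claw": 0,"linear": [-1.2,0,0],"turn": [0,0,0]},
    {"claw": 0,"linear": [-2.4,0,0],"turn": [0,0,0]},
    {"claw": 0,"linear": [-3.6,0,0],"turn": [0,0,0]}
  ]
}}

```text
time_s: 24.8
ee_pos: [0.6299, 0.099, 0.0139]
eef_rot: [3.137, -0.0, -3.139]
force: [0.2, -0.1, 0.2]
grip_width: 0.0009
```

Request:
{"fn": "play_rows", "kwargs": {
  "moves": [
    {"claw": 0,"linear": [-2.2,0.4,0],"turn": [0,0,0]}
  ]
}}

```text
time_s: 24.92
ee_pos: [0.6311, 0.0994, 0.0135]
eef_rot: [3.137, -0.003, -3.139]
force: [-12.2, -1.0, 3.0]
grip_width: 0.0005
```

Request:
{"fn": "play_rows", "kwargs": {
  "moves": [
    {"claw": 0,"linear": [-2.2,0.4,-0.5],"turn": [0,-0.002,0]}
  ]
}}

```text
time_s: 25.05
ee_pos: [0.6316, 0.0999, 0.0132]
eef_rot: [3.137, -0.006, -3.139]
force: [-11.9, -0.5, 2.7]
grip_width: 0.0004
```

Request:
{"fn": "play_rows", "kwargs": {
  "moves": [
    {"claw": 0,"linear": [-2.2,0.4,-0.5],"turn": [0,-0.002,0]}
  ]
}}

```text
time_s: 25.18
ee_pos: [0.632, 0.1003, 0.013]
eef_rot: [3.138, -0.009, -3.139]
force: [-12.3, -0.0, 2.1]
grip_width: 0.0007
```

Request:
{"fn": "play_rows", "kwargs": {
  "moves": [
    {"claw": 0,"linear": [-2.2,0.3,-0.5],"turn": [0,-0.006,0]},
    {"claw": 0,"linear": [-3,0.6,-0.5],"turn": [0,-0.006,0]}
  ]
}}

```text
time_s: 25.42
ee_pos: [0.6332, 0.101, 0.0126]
eef_rot: [3.138, -0.008, -3.139]
force: [-11.3, -0.2, 2.5]
grip_width: 0.0005
```

Request:
{"fn": "play_rows", "kwargs": {
  "moves": [
    {"claw": 0,"linear": [-2.2,0.3,-0.5],"turn": [0,-0.006,0]},
    {"claw": 0,"linear": [-3,0.6,-0.5],"turn": [0,-0.006,0]}
  ]
}}

```text
time_s: 25.68
ee_pos: [0.6343, 0.1017, 0.0122]
eef_rot: [3.138, -0.008, -3.139]
force: [-11.5, 0.1, 1.6]
grip_width: 0.0003
```

Request:
{"fn": "play_rows", "kwargs": {
  "moves": [
    {"claw": 0,"linear": [-2.2,0.3,-0.5],"turn": [0,-0.006,0]}
  ]
}}

```text
time_s: 25.8
ee_pos: [0.6346, 0.1021, 0.0119]
eef_rot: [3.138, -0.007, -3.139]
force: [-12.6, -0.8, 3.8]
grip_width: 0.0002
```

Request:
{"fn": "play_rows", "kwargs": {
  "moves": [
    {"claw": 0,"linear": [-2.2,0.3,-0.5],"turn": [0,-0.006,0]}
  ]
}}

```text
time_s: 25.92
ee_pos: [0.635, 0.1024, 0.0115]
eef_rot: [3.139, -0.006, -3.139]
force: [-12.6, -0.2, 3.2]
grip_width: 0.0002
```

Request:
{"fn": "play_rows", "kwargs": {
  "moves": [
    {"claw": 0,"linear": [-2.2,0.2,-1],"turn": [0,-0.006,0]},
    {"claw": 0,"linear": [-2.8,0.3,-1],"turn": [0,-0.006,0]}
  ]
}}

```text
time_s: 26.18
ee_pos: [0.6354, 0.1027, 0.0114]
eef_rot: [3.139, -0.007, -3.139]
force: [-17.3, 0.0, 4.0]
grip_width: 0.0006
```

Request:
{"fn": "play_rows", "kwargs": {
  "moves": [
    {"claw": 0,"linear": [-2.2,0.2,-1],"turn": [0,-0.006,0]}
  ]
}}

```text
time_s: 26.3
ee_pos: [0.6354, 0.1028, 0.0113]
eef_rot: [3.14, -0.007, -3.139]
force: [-13.5, -1.5, 2.8]
grip_width: 0.0004
```

Request:
{"fn": "play_rows", "kwargs": {
  "moves": [
    {"claw": 0,"linear": [-2.2,0.2,-1],"turn": [0,-0.006,0]}
  ]
}}

```text
time_s: 26.42
ee_pos: [0.6354, 0.1029, 0.0113]
eef_rot: [3.14, -0.007, -3.139]
force: [-13.6, -1.9, 3.1]
grip_width: 0.0004
```

Run:
```python
from h import *
print(get_obs()["force"])
a=vision.camera("scene");cv2.imwrite("pics/s9.png",cv2.resize(a[225:355,205:405],None,fx=4,fy=4,interpolation=cv2.INTER_CUBIC))
```

```text
[-13.58900694  -1.86286156   3.09149343]
```

View pics/s9.png

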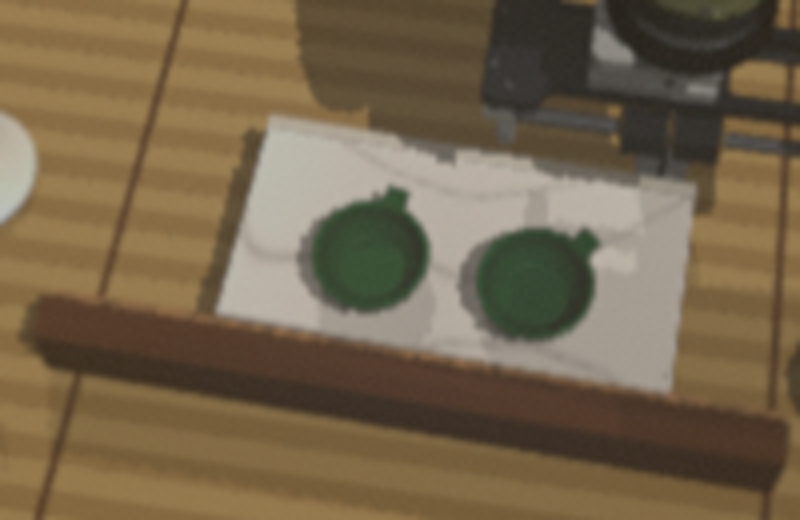

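Left end bears on the rail too (stopped at 0.6354). Pressing the right end again to take out what it lost.

Request:
{"fn": "play_rows", "kwargs": {
  "moves": [
    {"claw": 0,"linear": [12,0,-2.5],"turn": [0,-0.007,0]},
    {"claw": 0,"linear": [15,-30,-2.5],"turn": [0,-0.007,0]},
    {"claw": 0,"linear": [15,-85,-2.5],"turn": [0,-0.007,0]},
    {"claw": 0,"linear": [15,-140,-2.5],"turn": [0,-0.007,0]},
    {"claw": 0,"linear": [14,-188,-2.5],"turn": [0,-0.007,0]},
    {"claw": 0,"linear": [12,-188,-2.5],"turn": [0,-0.007,0]},
    {"claw": 0,"linear": [10,-188,-2.5],"turn": [0,-0.007,0]}
  ]
}}

```text
time_s: 27.35
ee_pos: [0.626, -0.0845, 0.0135]
eef_rot: [3.14, -0.0, -3.139]
force: [0.3, 0.4, 0.7]
grip_width: 0.0008
```

Request:
{"fn": "play_rows", "kwargs": {
  "moves": [
    {"claw": 0,"linear": [-1.2,0,0],"turn": [0,0,0]},
    {"claw": 0,"linear": [-2.2,0,0],"turn": [0,0,0]}
  ]
}}

```text
time_s: 27.6
ee_pos: [0.6283, -0.0833, 0.0135]
eef_rot: [3.14, -0.0, -3.138]
force: [0.7, 0.4, 0.5]
grip_width: 0.0004
```

Request:
{"fn": "play_rows", "kwargs": {
  "moves": [
    {"claw": 0,"linear": [-1.2,0,0],"turn": [0,0,0]},
    {"claw": 0,"linear": [-2.2,0,0],"turn": [0,0,0]}
  ]
}}

```text
time_s: 27.85
ee_pos: [0.6291, -0.0827, 0.0129]
eef_rot: [3.14, -0.004, -3.137]
force: [-10.3, -0.3, 2.5]
grip_width: 0.0007
```

Request:
{"fn": "play_rows", "kwargs": {
  "moves": [
    {"claw": 0,"linear": [-2,0,-0.5],"turn": [0,-0.003,0]}
  ]
}}

```text
time_s: 27.98
ee_pos: [0.6296, -0.0824, 0.0127]
eef_rot: [3.139, -0.006, -3.137]
force: [-10.5, -1.1, 1.3]
grip_width: 0.0004
```

Request:
{"fn": "play_rows", "kwargs": {
  "moves": [
    {"claw": 0,"linear": [-2,0,-0.5],"turn": [0,-0.003,0]}
  ]
}}

```text
time_s: 28.1
ee_pos: [0.63, -0.0821, 0.0125]
eef_rot: [3.139, -0.007, -3.137]
force: [-9.9, -1.8, 1.1]
grip_width: 0.0005
```

Request:
{"fn": "play_rows", "kwargs": {
  "moves": [
    {"claw": 0,"linear": [-2,-1,-0.5],"turn": [0,-0.005,0]},
    {"claw": 0,"linear": [-2.6,-1.5,-0.5],"turn": [0,-0.005,0]}
  ]
}}

```text
time_s: 28.35
ee_pos: [0.6307, -0.0829, 0.0121]
eef_rot: [3.138, -0.007, -3.136]
force: [-14.9, 1.7, 2.4]
grip_width: 0.0005
```

Request:
{"fn": "play_rows", "kwargs": {
  "moves": [
    {"claw": 0,"linear": [-2,-0.5,-0.5],"turn": [0,-0.005,0]}
  ]
}}

```text
time_s: 28.48
ee_pos: [0.6307, -0.0829, 0.0117]
eef_rot: [3.137, -0.008, -3.136]
force: [-14.8, 0.2, 3.3]
grip_width: 0.0008
```

Request:
{"fn": "play_rows", "kwargs": {
  "moves": [
    {"claw": 0,"linear": [-2.3,-0.5,-0.5],"turn": [0,-0.005,0]}
  ]
}}

```text
time_s: 28.6
ee_pos: [0.6307, -0.0829, 0.0113]
eef_rot: [3.136, -0.009, -3.136]
force: [-16.8, 1.2, 3.8]
grip_width: 0.0004
```

Request:
{"fn": "play_rows", "kwargs": {
  "moves": [
    {"claw": 0,"linear": [-2.3,-0.5,-0.5],"turn": [0,-0.005,0]}
  ]
}}

```text
time_s: 28.72
ee_pos: [0.6306, -0.0828, 0.0107]
eef_rot: [3.135, -0.011, -3.136]
force: [-15.2, 0.7, 2.8]
grip_width: 0.0005
```

Right end pressed at 15–17 N; it moved only about 1.7 mm. Left again.

Request:
{"fn": "play_rows", "kwargs": {
  "moves": [
    {"claw": 0,"linear": [8,0,-2.5],"turn": [0.006,-0.011,0.006]},
    {"claw": 0,"linear": [10,30,-2.5],"turn": [0.006,-0.011,0.006]},
    {"claw": 0,"linear": [10,85,-2.5],"turn": [0.006,-0.011,0.006]},
    {"claw": 0,"linear": [9,140,-2.5],"turn": [0.006,-0.011,0.006]},
    {"claw": 0,"linear": [7,185,-2.5],"turn": [0.006,-0.011,0.006]},
    {"claw": 0,"linear": [5,185,-2.5],"turn": [0.006,-0.011,0.006]},
    {"claw": 0,"linear": [3,185,-2.5],"turn": [0.006,-0.011,0.006]}
  ]
}}

```text
time_s: 29.6
ee_pos: [0.6266, 0.1018, 0.0144]
eef_rot: [3.142, 0.0, -3.141]
force: [0.2, -0.9, -0.2]
grip_width: 0.0004
```

```bash
python3 -c "
from station import get_obs
o=get_obs();print(o['ee_pos'],o['eef_rot'],o['force'])"
```

```text
[0.62661721 0.10177184 0.01435363] [ 3.14152433e+00  6.22398351e-05 -3.14142938e+00] [ 0.21239515 -0.91736532 -0.16443321]
```

Request:
{"fn": "play_rows", "kwargs": {
  "moves": [
    {"claw": 0,"linear": [-2,0,1],"turn": [0,0,0]},
    {"claw": 0,"linear": [-3.5,0,1],"turn": [0,0,0]},
    {"claw": 0,"linear": [-4.7,0,1],"turn": [0,0,0]},
    {"claw": 0,"linear": [-5.7,0,1],"turn": [0,0,0]}
  ]
}}

```text
time_s: 30.1
ee_pos: [0.6324, 0.1015, 0.0134]
eef_rot: [3.142, 0.0, 3.141]
force: [0.0, -0.2, 0.4]
grip_width: 0.0008
```

Request:
{"fn": "play_rows", "kwargs": {
  "moves": [
    {"claw": 0,"linear": [-1,0,0],"turn": [0,0,0]},
    {"claw": 0,"linear": [-2,0,0],"turn": [0,0,0]}
  ]
}}

```text
time_s: 30.35
ee_pos: [0.6345, 0.1016, 0.0134]
eef_rot: [3.141, 0.0, 3.141]
force: [0.6, 0.1, 0.2]
grip_width: 0.0005
```

Request:
{"fn": "play_rows", "kwargs": {
  "moves": [
    {"claw": 0,"linear": [-2,0.2,-0.5],"turn": [0,-0.003,0]}
  ]
}}

```text
time_s: 30.48
ee_pos: [0.6351, 0.1018, 0.0133]
eef_rot: [-3.141, -0.001, 3.141]
force: [-12.3, -0.7, 3.2]
grip_width: 0.0008
```

Request:
{"fn": "play_rows", "kwargs": {
  "moves": [
    {"claw": 0,"linear": [-2,0.2,-0.5],"turn": [0,-0.003,0]}
  ]
}}

```text
time_s: 30.6
ee_pos: [0.6352, 0.102, 0.013]
eef_rot: [-3.141, -0.003, 3.141]
force: [-12.9, 0.2, 2.8]
grip_width: 0.0003
```

Request:
{"fn": "play_rows", "kwargs": {
  "moves": [
    {"claw": 0,"linear": [-2,0.2,-0.5],"turn": [0,-0.005,0]}
  ]
}}

```text
time_s: 30.72
ee_pos: [0.6353, 0.1023, 0.0127]
eef_rot: [-3.141, -0.003, 3.142]
force: [-11.5, -0.0, 2.7]
grip_width: 0.0009
```

Request:
{"fn": "play_rows", "kwargs": {
  "moves": [
    {"claw": 0,"linear": [-2.4,0,-0.5],"turn": [0,-0.005,0]}
  ]
}}

```text
time_s: 30.85
ee_pos: [0.6357, 0.1025, 0.0124]
eef_rot: [-3.141, -0.004, 3.142]
force: [-16.3, 0.5, 3.3]
grip_width: 0.0003
```

Request:
{"fn": "play_rows", "kwargs": {
  "moves": [
    {"claw": 0,"linear": [-2.5,0,-0.5],"turn": [0,-0.005,0]}
  ]
}}

```text
time_s: 30.98
ee_pos: [0.6357, 0.1026, 0.0118]
eef_rot: [-3.14, -0.006, -3.142]
force: [-17.9, 0.3, 4.5]
grip_width: 0.0001
```

Request:
{"fn": "play_rows", "kwargs": {
  "moves": [
    {"claw": 0,"linear": [-2.5,0,-0.5],"turn": [0,-0.005,0]},
    {"claw": 0,"linear": [-2.5,0,-0.5],"turn": [0,-0.005,0]}
  ]
}}

```text
time_s: 31.22
ee_pos: [0.6356, 0.1028, 0.0112]
eef_rot: [-3.14, -0.008, -3.141]
force: [-16.5, 1.0, 3.8]
grip_width: -0.0
```

Left end is hard on the rail at 16–18 N. One last right press for the remaining fraction of a millimetre.

Request:
{"fn": "play_rows", "kwargs": {
  "moves": [
    {"claw": 0,"linear": [8,0,-2.5],"turn": [0,-0.008,0]},
    {"claw": 0,"linear": [14,-30,-2.5],"turn": [0,-0.008,0]},
    {"claw": 0,"linear": [14,-85,-2.5],"turn": [0,-0.008,0]},
    {"claw": 0,"linear": [13,-140,-2.5],"turn": [0,-0.008,0]},
    {"claw": 0,"linear": [12,-188,-2.5],"turn": [0,-0.008,0]},
    {"claw": 0,"linear": [10,-188,-2.5],"turn": [0,-0.008,0]},
    {"claw": 0,"linear": [8,-188,-2.5],"turn": [0,-0.008,0]}
  ]
}}

```text
time_s: 32.1
ee_pos: [0.6277, -0.0846, 0.0142]
eef_rot: [-3.14, 0.001, -3.141]
force: [0.5, 0.5, 0.5]
grip_width: 0.0004
```

Request:
{"fn": "play_rows", "kwargs": {
  "moves": [
    {"claw": 0,"linear": [-0.8,0,0.5],"turn": [0,0,0]},
    {"claw": 0,"linear": [-1.6,0,0.5],"turn": [0,0,0]}
  ]
}}

```text
time_s: 32.35
ee_pos: [0.6294, -0.0834, 0.0136]
eef_rot: [-3.14, 0.001, -3.14]
force: [-0.7, 0.2, 0.5]
grip_width: 0.0004
```

Request:
{"fn": "play_rows", "kwargs": {
  "moves": [
    {"claw": 0,"linear": [-1.5,0,0],"turn": [0,0,0]}
  ]
}}

```text
time_s: 32.48
ee_pos: [0.6306, -0.0828, 0.0135]
eef_rot: [-3.14, -0.0, -3.139]
force: [-9.6, -1.0, 0.3]
grip_width: 0.0007
```

Request:
{"fn": "play_rows", "kwargs": {
  "moves": [
    {"claw": 0,"linear": [-1.5,0,0],"turn": [0,0,0]}
  ]
}}

```text
time_s: 32.6
ee_pos: [0.6307, -0.0824, 0.0129]
eef_rot: [-3.141, -0.004, -3.139]
force: [-10.6, -0.4, 2.4]
grip_width: 0.0005
```

Request:
{"fn": "play_rows", "kwargs": {
  "moves": [
    {"claw": 0,"linear": [-1.8,-0.2,-0.5],"turn": [0,-0.003,0]}
  ]
}}

```text
time_s: 32.72
ee_pos: [0.6308, -0.0822, 0.0126]
eef_rot: [-3.141, -0.006, -3.139]
force: [-13.7, 0.1, 3.4]
grip_width: 0.0007
```

Request:
{"fn": "play_rows", "kwargs": {
  "moves": [
    {"claw": 0,"linear": [-2.2,-0.3,-0.5],"turn": [0,-0.005,0]}
  ]
}}

```text
time_s: 32.85
ee_pos: [0.6308, -0.0821, 0.0122]
eef_rot: [3.141, -0.008, -3.138]
force: [-16.5, -0.8, 3.6]
grip_width: 0.0002
```

Request:
{"fn": "play_rows", "kwargs": {
  "moves": [
    {"claw": 0,"linear": [-2.2,-0.3,-0.5],"turn": [0,-0.005,0]},
    {"claw": 0,"linear": [-2.2,-0.3,-0.5],"turn": [0,-0.005,0]}
  ]
}}

```text
time_s: 33.1
ee_pos: [0.6307, -0.0819, 0.0116]
eef_rot: [3.14, -0.009, -3.138]
force: [-15.0, -0.3, 3.1]
grip_width: 0.0002
```

Request:
{"fn": "play_rows", "kwargs": {
  "moves": [
    {"claw": 0,"linear": [3,0,0],"turn": [0,-0.008,0]},
    {"claw": 0,"linear": [12,0,0],"turn": [0,-0.008,0]},
    {"claw": 0,"linear": [40,0,-20],"turn": [0,-0.008,0]},
    {"claw": 0,"linear": [80,0,-60],"turn": [0,-0.008,0]},
    {"claw": 0,"linear": [140,0,-100],"turn": [0,-0.008,0]},
    {"claw": 0,"linear": [200,0,-150],"turn": [0,-0.008,0]},
    {"claw": 0,"linear": [230,0,-180],"turn": [0,-0.008,0]}
  ]
}}

```text
time_s: 33.98
ee_pos: [0.4039, -0.0826, 0.1913]
eef_rot: [3.141, -0.0, -3.138]
force: [-0.1, 0.1, 1.2]
grip_width: 0.0006
```

Run:
```python
from h import *
print(get_obs()["force"])
a=vision.camera("top");cv2.imwrite("pics/t10.png",cv2.resize(a[105:200,262:402],None,fx=5.7,fy=5.7,interpolation=cv2.INTER_CUBIC));cv2.imwrite("pics/t10f.png",a)
a=vision.camera("scene");cv2.imwrite("pics/s10.png",cv2.resize(a[225:355,205:405],None,fx=4,fy=4,interpolation=cv2.INTER_CUBIC))
```

```text
[-0.11768074  0.11162237  1.23060216]
```

View pics/t10.png

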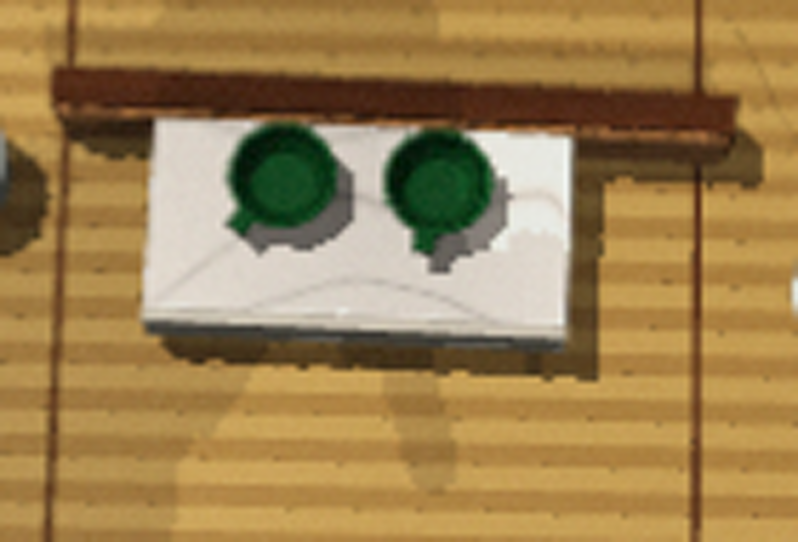

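View pics/s10.png

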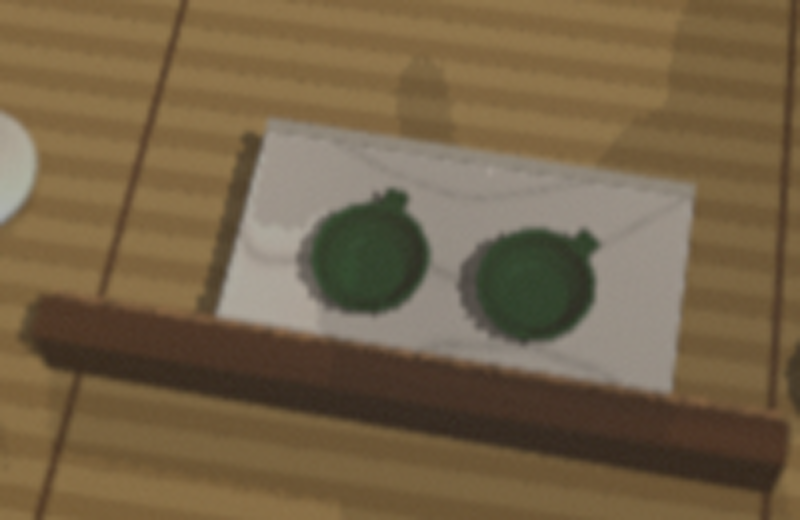

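View pics/t10f.png

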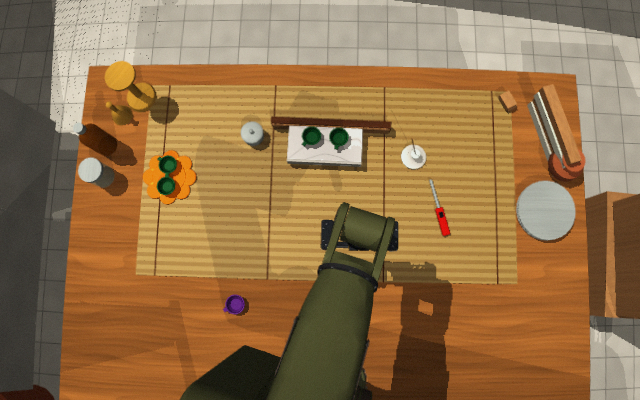

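The stand is flush along the rail: in the top crop the back edge runs (155,118)–(573,134) along the cork. Diyas are upright and in place, and the bystanders are where they were. One numeric check before handing in.

```bash
python3 - <<'E'
from h import *
R=np.load("rail.npy")
t=uc([[155,118],[573,134],[566,336],[145,320]],5.7,262,105); s=uc([[672,391],[217,317],[267,119],[694,184]],4,205,225)
S,e=fit([("top",ST,t),("scene",ST,s)],[.64,.01,0]); print(S,e.round(1).tolist(),rel(S,R))
print("slope from touches",np.arctan2(.6356-.6307,.1028+.082), "stand yaw",S[2])
p=proj("top",W(S,[[.02,.04,.046],[.02,-.04,.046],[.02,.04,.067],[.02,-.04,.067]])); print(((p-[262,105]+.5)*5.7-.5).round())
E
python3 - <<'E'
import cv2,numpy as np
a=cv2.imread("pics/t10f.png")
z=lambda im,x,y,w,h:cv2.resize(im[y:y+h,x:x+w],None,fx=10,fy=10,interpolation=cv2.INTER_CUBIC)
cv2.imwrite("pics/z10.png",np.hstack([z(a,280,112,38,26),z(a,330,115,38,26)]))
E
```

```text
[ 0.6979572   0.0090905  -0.01812502] [[-0.3, -0.3], [0.1, -0.4], [0.2, 0.0], [-0.7, -0.0], [-0.0, 0.1], [-0.6, 0.1], [0.0, -0.3], [0.2, -0.5]] ([[-1.3, 125.8], [-1.4, -94.2]], np.float64(-0.03))
slope from touches 0.026508940280468855 stand yaw -0.018125022981287944
[[283. 185.]
 [437. 191.]
 [281. 173.]
 [437. 179.]]
```

View pics/z10.png

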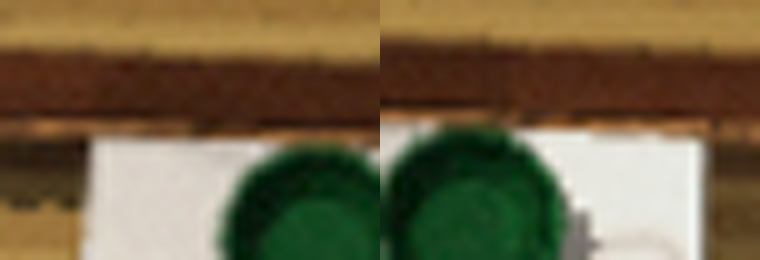

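```bash
python3 -c "
from station import hand_in,get_obs
print(get_obs()['time_s']); print(hand_in())"
```

```text
34.075
the job is handed in; nothing more can be done
None
```

The stand is now against the rail with its long back edge flush, and I handed the job in at about 34 s of the 72 s allowed.

**How it went:** I pushed the two front corners in turn with the closed fingertips. The swings stayed within about 10° of square, and each push took 8–14 N. I then pressed the ends in turn until each one stopped dead against the rail, at about 15–17 N. The highest force I read was 17.9 N; readings come only at the end of each move, so a brief higher peak would not show.

**Last checks:**
- **Flush:** the last press moved the right end only about 0.2 mm. The camera fit puts both back corners 1.3–1.4 mm from the rail, with the stand 0.03° out of square. That fit is only good to about 2–3 mm, so I relied on the hard stops felt at both ends.
- **Angle:** the stopping positions suggest the rail is turned 0.027 rad; the camera fit of the stand says 0.018 rad. I put the difference down to measuring error, since an enlarged view shows no gap at either end.
- **Diyas and bystanders:** both diyas are upright, within about 1 mm of their places. The kumkum box, incense stand and lighter look unmoved.
- **Arm:** backed well away, touching nothing.

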